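# Fit the dicing grid and slicing disc to the dicer and hold the disc home

## Task

Set up the dicing machine: take the wide-celled dicing grid (yellow tab) from the blue tray, lower it flat into its pocket in the machine's chamber with the tab out through the notch, and let it go. Then take the slicing disc by its black hub, turn it until its splines mesh with the drive spindle, slide it down and press it home against the sprung seat ring (at least 4 mm of the ring's 6 mm travel); finish still gripping the hub and pressing it down, so that I can run in the lock screw. Lower both parts rather than dropping them, and leave the fine grid and the other things on the bench where they are.

Things in the scene. Friction and masses are not known exactly. Their poses are not given: they have to be found in the camera images.
- grid_wide_mid (a point): Centre (half-way up) of the frame of the wide-celled dicing grid to be fitted: white frame 64 (x) x 50 (y) x 14 mm high, 3 x 2 cells, 0.16 kg, z up. From its -y side a flat lug 24 mm wide, 5 mm thick, top flush with the frame's top, runs out to y = -80 mm and carries the upright yellow tab to hold it by. It lies flat in the blue tray (floor 4 mm, rim 18 mm high), tab roughly to world -y.
- grid_wide_tab (a point): Grip point of that grid's yellow tab, 65 mm from the frame's centre along the grid's -y and 34 mm above the frame's underside. Tab: 10 mm thick (along grid x), 30 mm long (grid y, -50 to -80 mm), 13 to 46 mm above the frame's underside. Axes as the grid's.
- grid_fine_mid (a point): Centre of the other grid: same size and shape, but 7 x 5 small cells and a green tab. It lies beside the wide one in the blue tray, 140 mm away, on either side. Not used.
- pocket (a point): Fixed in the machine: where the centre of the grid's frame belongs, half-way up. Seated, the grid's x, y, z lie along this x, y, z: tab to -y, its lug in a 29 mm wide notch. Opening 68 (x) x 54 (y) x 14 mm deep, ledge round the bottom, 2 mm play each side, 3 mm bevel at the mouth. Seated grid's top is flush with the chamber floor, 7 mm above this point. Spindle axis: 53 mm along +y.
- dicer: Dicing machine, fixed. Origin on the bench under the spindle axis, z up. Chamber floor 115 mm above the bench; round chamber wall 14 mm above that, radius 86 inside and 92 mm outside about the axis, open over the notch at -y. Navy motor tower, 243 mm high, from y = +135 to +275 mm, x within 100 mm. Pocket and catch pan on the -y side.
- disc_hub (a point): Slicing disc: steel, 160 mm across, 6 mm thick, 0.35 kg, black six-sided hub 32 mm across flats, its top 52 mm above the disc's underside. This point: on the axis, 30 mm above the underside, where to grip two opposite flats. z up, x square to one flat. Hub hollow from below, bore 25 mm, 45 mm deep, with six ribs 4 mm wide behind the middles of the flats, 16.5 mm between opposite ribs. In the blue tray.
- spindle_top (a point): Tip of the upright drive spindle, 42 mm above the chamber floor. Coned pilot nose 13 mm across for 16 mm down, then six brass splines 4 mm wide, 22 mm across tips; x points along a spline. Hub ribs go between splines: the disc meshes with its x 30 degrees (+-5, plus any multiple of 60) from this x. Disc underside below this point: 16 mm unmeshed on the spline tops, 32 at the seat ring, 38 fully home.
- spindle (a joint): Angle of the drive spindle about its upright axis (rad), random at the start. It turns only against a stiff friction of 0.3 N m, so it stays put under light rubbing.
- seat_ring (a joint): Black sprung seat ring, 38 mm in diameter, round the foot of the spindle: 0 when up, 0.006 m when fully pressed down. It begins to yield at about 5.5 N and takes 11.5 N fully down (the disc's own weight, 3.5 N, does not move it).
- foam_trays: Stack of white foam trays, 150 x 205 x 68 mm, on the bench. Leave alone.
- steel_bowl: Small steel bowl, 130 mm across, on the bench. Leave alone.
- spray_bottle: Blue bottle, 170 mm high, on the bench. Leave alone.
- label_roll: Roll of blank labels, 90 mm across, 45 mm high, on the bench. Leave alone.
- brush: Cleaning brush lying on the bench. Leave alone.
- scraper: Scraper lying on the bench. Leave alone.
There are look-alikes about, which are no part of the job. What is shaped like the part that bears disc_hub but green is not meant.

How it is judged:
On the way, in this order (a step that is already met when the one before it is completed fails the run):
1. the wide-celled grid is seated flat and square in the pocket and let go (horizontal distance between grid_wide_mid and pocket below 0.004 m and z of grid_wide_mid in the frame of pocket between -0.004 and 0.0025 m and angle between grid_wide_mid's own z axis and vertical below 0.05 rad and angle between the y axis of grid_wide_mid and the y axis of pocket, either way round below 0.08 rad and contact force between the fingers and grid_wide below 0.3 N and linear speed of grid_wide below 0.03 m/s), for 0.2 s.
2. the disc is on the spindle with its splines meshed (horizontal distance between disc_hub and spindle_top below 0.003 m and angle between disc_hub's own z axis and vertical below 0.08 rad and z of disc_hub in the frame of spindle_top below 0.002 m), for 0.1 s.
At the end, for the whole second after the job is handed in: Through the last second the wide grid is in its pocket (4 mm in plan, 2.5 mm in height, 0.05 rad flat, 0.08 rad square); the disc is meshed (3 mm of the axis, 0.08 rad level), still, gripped and pressed so that the seat ring is over 4 mm down (horizontal distance between grid_wide_mid and pocket below 0.004 m and z of grid_wide_mid in the frame of pocket between -0.004 and 0.0025 m and angle between grid_wide_mid's own z axis and vertical below 0.05 rad and angle between the y axis of grid_wide_mid and the y axis of pocket, either way round below 0.08 rad and horizontal distance between disc_hub and spindle_top below 0.003 m and angle between disc_hub's own z axis and vertical below 0.08 rad and value of joint seat_ring above 0.004 m and z of disc_hub in the frame of spindle_top below -0.005 m and contact force between the fingers and slicing_disc above 3 N and linear speed of slicing_disc below 0.05 m/s); the arm keeps its last pose, push and grip.
It fails at once if the fine grid is moved more than 40 mm (distance of grid_fine_mid from where it was at the start of the episode above 0.04 m).
It fails at once if another thing on the bench is moved more than 40 mm (distance of any of foam_trays, steel_bowl, spray_bottle, label_roll, brush, scraper from where it was at the start of the episode above 0.04 m).
It fails at once if the wide grid is dropped (contact force between the fingers and grid_wide below 0.05 N and linear speed of grid_wide above 0.6 m/s).
It fails at once if the disc is dropped (contact force between the fingers and slicing_disc below 0.05 N and linear speed of slicing_disc above 0.6 m/s).
It also fails if it takes over 64 s, if anything falls off the work surface, if the arm or the gripper's body presses on something with over 40 N, if the wrist force passes 120 N, or if a joint passes its speed limit or range.

## Robot

A 6-joint arm with a two-finger parallel gripper is mounted at the origin on the work surface. World frame = base frame: x ahead of the robot, y to its left, z up, the work surface at z = 0. Lengths are in m, angles in rad, forces in N, time in s.
With the tool pointing down it reaches from about 0.35 to 0.775 m from the base axis. Payload 5.5 kg.
Tool frame: the origin (TCP) lies at the very end of the fingers, on their centre line; the grasp point (between the pads) lies hold_point_z behind it (hold_point_z is the distance from the TCP to the grasp point, in m); x points along the fingers, y is the direction in which the jaws open and shut, and the axes are right-handed (so a half turn about x gives the same grasp; the last joint's range is limited). The gripper opens to 85 mm and grips with 20 to 120 N. Pads are 22 mm wide; open, the fingers measure 114 mm over their backs; the gripper's body (76 mm by 85 mm) begins 54 mm behind the grasp point. The pads swing forward as they close: fully open they stand 13 mm farther back than shut.
Start: joints at [-1.474, 0.313, 0.046, 1.304, 0, 1.431], TCP at [0.135, -0.559, 0.231] pointing down, gripper open.
Joint ranges: [-2.76, 2.76], [-0.86, 1.69], [-1.03, 1.26], [-2.2, 2.34], [-1.47, 1.5], [-3.14, 3.14]. Speed limits (rad/s): [2.57, 2.57, 3.14, 3.14, 3.14, 3.14].

## Interface

Orientations are given as a unit quaternion [w, x, y, z].
In Python, from workcell import * gives the robot as it stands. The module is installed in compiled form; this text tells all that it offers.
- The arm moves only by the tool step_arm, never from a script. Its argument "targets" is a list of rows, each a list of 3 entries, a list of its own where there are three numbers: the turn, a rotation vector about the tool's x, y, z in degrees, then the shift along the tool's x, y, z in cm, then the finger opening in cm, from 0 to 8.54. A call has exactly 10 rows; each row shifts and turns the commanded pose from where the row before left it, along the tool's axes as they then stand; what a row does not reach is not made up. A row lasts 1/10 s, in which the tool goes at most 50 mm and 8.59 degrees, less where a joint would pass 70% of its speed; a pose out of reach is approached as far as the arm can. A call with a gripper value outside its range is refused whole. The fingers move at their own pace and stop on an object; "force" is the grip in N (left out, the last holds). Time passes only in rows, so rows that do not move let the fingers close, or fill a call up. It gives the time, the measured TCP pose, the force and the opening at its end, in the units of the state.
- get_state(): the state, without advancing time (a new reading comes with each control period).
- read_camera(name): name is "scene" or "side" or "wrist"; returns the picture (420x560x3 uint8, red, green, blue); there is no depth.
- camera_model(name): a dict with "fx", "fy", "cx", "cy" (pixels), "xyz" and "rotation" of the camera in the world; the wrist camera has in their place "T_tool_cam" (4x4, takes a point from camera to tool coordinates, whose origin is the TCP and whose axes are the tool frame's). Camera axes: x right, y down, z forward; pixel columns grow to the right and rows downward; lengths in m; the calibration is good to about 2 mm. A picture is of the moment at which its call begins: read the wrist's pose just before it. camera_model takes no time and is no camera call.
- hand_in(): hands the job in, once; it reports no verdict.
Trained networks look in the newest picture that a camera, given by its name, has taken for a name from the list of things; names that differ only in an ending like _2 or _b are one class to them, and where a whole thing is asked for, a point or a joint stands for the part that bears it (a point fixed in the world has none). Each returns a list of dicts, best first, with "p" (0 to 1); they miss things now and then, are a little off and sometimes report something else, mostly with a low value. They report only what shows in the picture. A call takes as long as a camera call. They do not tell look-alikes from the thing itself.
- find_in(camera, label): "extent" ([left, top, width, height] in pixels, round what is visible of it).
- silhouettes(camera, label): "mask" (420x560 bool, what is visible of it) and "extent" ([left, top, width, height] in pixels, round what is visible of it).
The state is a dict: "clock": time; "joint_pos": joint angles; "qvel": joint speeds; "tau": joint torques, N m; "tcp_pos": TCP position; "orientation": TCP orientation; "wrist_force": force on the tool from outside, world axes, zero at the start; "ft_torque": the same for the moment, N m; "finger_gap": finger opening in m.
Only numpy, scipy, OpenCV 4.12 (cv2) and the standard library are available. Lean on these libraries where they do the work, as an engineer would, in place of code of your own. Each camera call takes 0.05 s, during which the arm holds its last target.

## Working session

There is one attempt and no reset: what is moved stays moved. The work goes in short steps, Python scripts to look and compute and a tool call to move; the robot and the scene stay as the last step left them, time stands still between calls to the robot, and variables do not carry over. Pictures are saved under pics/ and viewed, and the job is handed in when it is done.

Besides the shell and the picture viewer there is one more tool, called after "Request:" as name([rows], argument=value, ...), one row to a line, values as JSON. step_arm: Moves the arm, as the interface text tells. Its arguments: {"type":"object","properties":{"targets":{"type":"array","items":{"type":"array"}},"force":{"type":"number"}},"required":["targets"]}

```bash
mkdir -p pics; python3 - <<'E'
from workcell import *
import cv2,numpy as np
s=get_state();print(s)
for c in ["scene","side","wrist"]:
    im=read_camera(c);cv2.imwrite(f"pics/{c}0.png",im[:,:,::-1]);print(c,camera_model(c))
E
```

```text
{'clock': 0.0, 'joint_pos': array([-1.47361817e+00,  3.14034242e-01,  4.49954543e-02,  1.30359951e+00,
        1.32487463e-05,  1.43120445e+00]), 'qvel': array([ 0.00049681, -0.00123184, -0.00059312, -0.00121595, -0.00080446,
        0.00144693]), 'tau': array([ 3.87271484e-04, -4.80622923e+01,  2.98534209e+01,  1.94789824e-02,
       -8.55444841e-05,  1.10518101e-05]), 'tcp_pos': array([ 0.13482418, -0.55845331,  0.23039635]), 'orientation': array([ 0.08286442,  0.70217571,  0.0841664 , -0.70213872]), 'wrist_force': array([-0.2488723 ,  0.08542359,  0.70330395]), 'ft_torque': array([-0.01114421, -0.01926949,  0.00781189]), 'finger_gap': 0.08543298113794226}
scene {'fx': 500.04326955361705, 'fy': 500.04326955361705, 'cx': 282.4139670846308, 'cy': 208.15162085066765, 'xyz': array([ 1.16972164, -0.99839206,  1.3728327 ]), 'rotation': array([-0.36226228,  0.88431847,  0.27309651, -0.11029589])}
side {'fx': 433.9220655741412, 'fy': 433.9220655741412, 'cx': 278.3010866651772, 'cy': 210.85250580157447, 'xyz': array([-0.50656663,  1.10447031,  0.98571861]), 'rotation': array([ 0.19169652, -0.31545716,  0.8082081 , -0.45884517])}
wrist {'fx': 362.0510780290846, 'fy': 362.0510780290846, 'cx': 277.8188581513527, 'cy': 209.72065263810603, 'T_tool_cam': array([[-4.10237212e-04, -2.95971280e-01,  9.55196751e-01,
        -1.43348954e-01],
       [ 9.99999146e-01,  1.06418711e-03,  7.59221263e-04,
         2.36025691e-04],
       [-1.24121576e-03,  9.55196246e-01,  2.95970591e-01,
        -7.55895201e-02],
       [ 0.00000000e+00,  0.00000000e+00,  0.00000000e+00,
         1.00000000e+00]])}
```

View pics/scene0.png

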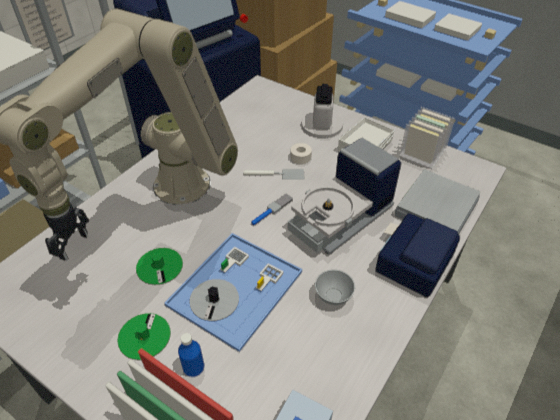

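View pics/side0.png

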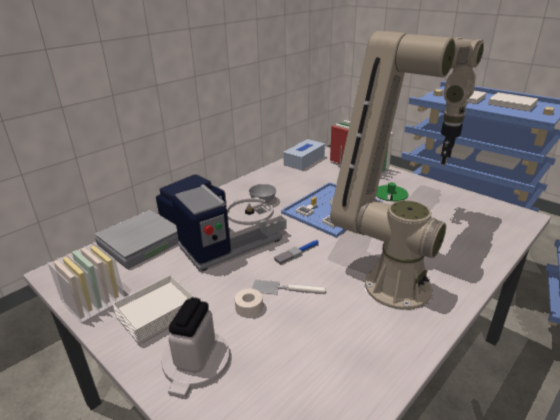

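View pics/wrist0.png

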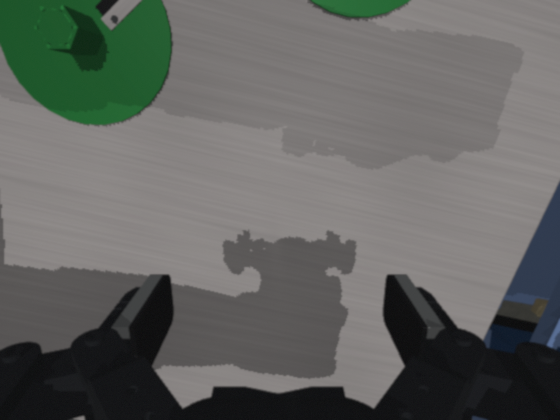

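```bash
python3 -c "
import workcell
print([ (n, getattr(workcell,n) if not callable(getattr(workcell,n)) else '') for n in dir(workcell) if not n.startswith('__')])" | cut -c1-1500
```

```text
[('MotionError', ''), ('camera_model', ''), ('find_in', ''), ('get_state', ''), ('hand_in', ''), ('hold_point_z', 0.0187), ('read_camera', ''), ('silhouettes', '')]
```

```bash
cat > h.py <<'E'
from workcell import *
import cv2,numpy as np
from scipy.spatial.transform import Rotation as R
def q2R(q): q=np.array(q);return R.from_quat([q[1],q[2],q[3],q[0]]).as_matrix()
def cam(c,s=None):
    m=camera_model(c);K=np.array([[m['fx'],0,m['cx']],[0,m['fy'],m['cy']],[0,0,1]])
    if c=='wrist':
        s=s or get_state();T=np.eye(4);T[:3,:3]=q2R(s['orientation']);T[:3,3]=s['tcp_pos'];T=T@m['T_tool_cam'];return K,T[:3,:3],T[:3,3]
    return K,q2R(m['rotation']),m['xyz']
def unproj(C,uv,z):
    K,Rm,t=C;uv=np.atleast_2d(np.array(uv,float));d=(Rm@np.linalg.inv(K)@np.c_[uv,np.ones(len(uv))].T).T
    return t+d*((z-t[2])/d[:,2])[:,None]
def proj(C,P):
    K,Rm,t=C;p=(K@Rm.T@(np.atleast_2d(P)-t).T).T;return p[:,:2]/p[:,2:]
def snap(c,name):
    s=get_state();C=cam(c,s);im=read_camera(c);cv2.imwrite(f'pics/{name}.png',im[:,:,::-1]);np.savez(f'pics/{name}.npz',K=C[0],R=C[1],t=C[2]);return im,C,s
def load(name):
    d=np.load(f'pics/{name}.npz');return cv2.imread(f'pics/{name}.png'),(d['K'],d['R'],d['t'])
E
python3 - <<'E'
from h import *
im=cv2.imread('pics/scene0.png')
C=cam('scene')
for l in ['grid_wide_mid','disc_hub','dicer','grid_fine_mid','grid_wide_tab']:
    print(l,[(np.round(d['extent']).tolist(),round(d['p'],2)) for d in find_in('scene',l)])
print(unproj(C,[[213,293]],.056),unproj(C,[[262,281]],.04),unproj(C,[[272,271]],.02),unproj(C,[[327,203]],.157))
a=cv2.resize(im[225:345,155:315],None,fx=5,fy=5,interpolation=cv2.INTER_CUBIC);cv2.imwrite('pics/a1.png',a)
a=cv2.resize(im[140:260,275:435],None,fx=5,fy=5,interpolation=cv2.INTER_CUBIC);cv2.imwrite('pics/a2.png',a)
E
```

```text
grid_wide_mid []
disc_hub [([120.0, 315.0, 49.0, 44.0], 0.93), ([135.0, 247.0, 49.0, 37.0], 0.84), ([190.0, 280.0, 50.0, 38.0], 0.82)]
dicer [([289.0, 141.0, 115.0, 110.0], 0.83), ([258.0, 263.0, 25.0, 30.0], 0.53)]
grid_fine_mid [([220.0, 250.0, 29.0, 21.0], 0.56)]
grid_wide_tab [([255.0, 268.0, 29.0, 21.0], 0.74), ([218.0, 247.0, 30.0, 25.0], 0.38)]
[[ 0.4749125  -0.36176335  0.056     ]] [[ 0.56829557 -0.22727895  0.04      ]] [[ 0.56284442 -0.1630941   0.02      ]] [[0.61257476 0.09855089 0.157     ]]
```

View pics/a1.png

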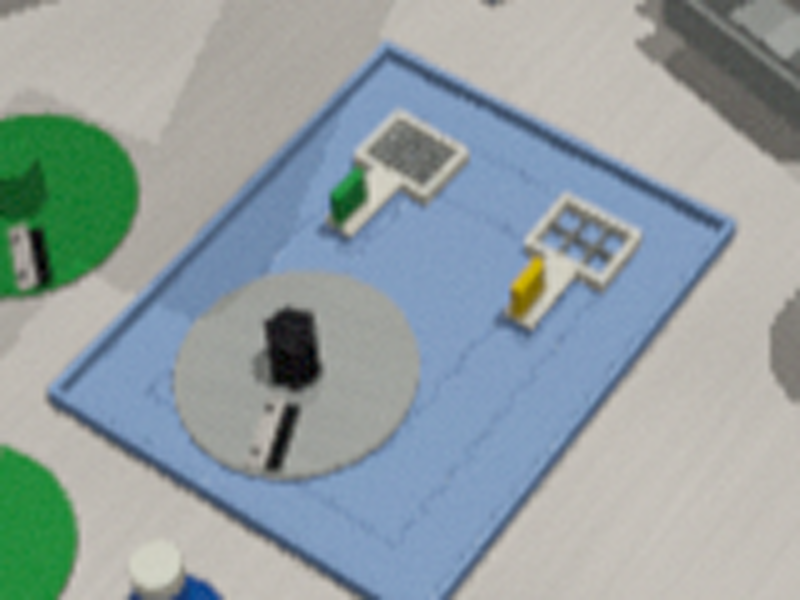

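View pics/a2.png

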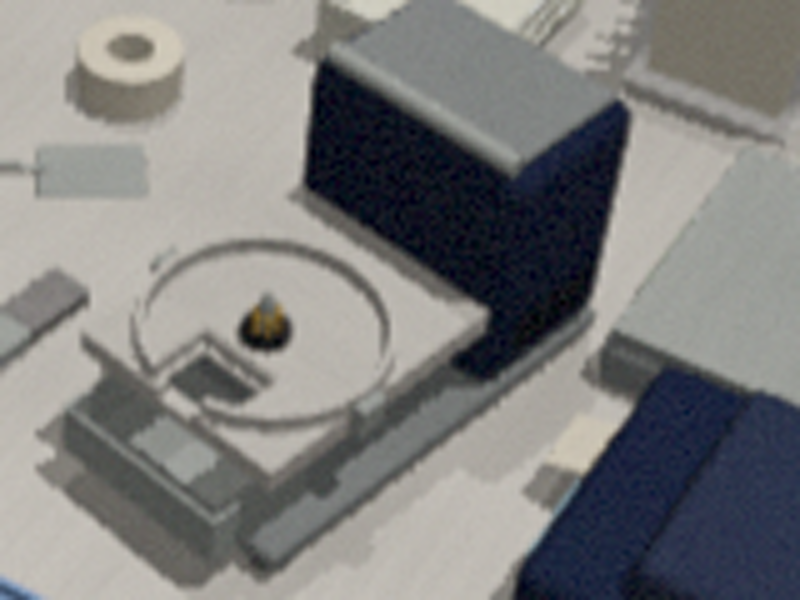

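```bash
cat >> h.py <<'E'
def mv(p,yawy=None,s=None):
    """need: TCP at p, tool x down, tool y at world yaw (deg). prints turn (about tool x, and tilt fix) and shift in cm in the current frame and in the frame after the turn"""
    s=s or get_state();Rm=q2R(s['orientation']);y=Rm[:,1]
    cur=np.degrees(np.arctan2(y[1],y[0]))
    if yawy is None: yawy=cur
    d=(yawy-cur+90)%180-90
    a=np.radians(cur+d);Y=np.array([np.cos(a),np.sin(a),0]);X=np.array([0,0,-1.]);G=np.c_[X,Y,np.cross(X,Y)]
    rv=np.degrees(R.from_matrix(Rm.T@G).as_rotvec());dp=np.array(p)-s['tcp_pos']
    print('t',round(s['clock'],2),'tcp',s['tcp_pos'].round(4),'yaw_y',cur.round(2),'gap',round(s['finger_gap'],4),'F',s['wrist_force'].round(1),'j5',s['joint_pos'].round(2))
    print(' turn',rv.round(2),'shift before-turn axes cm',(Rm.T@dp*100).round(2),'after-turn axes',(G.T@dp*100).round(2))
E
python3 - <<'E'
from h import *
b,C=None,cam('scene')
print(q2R(get_state()['orientation']).round(3))
off=np.array([155,225]);off2=np.array([275,140])
f=lambda pts,o:np.array(pts)/5.+o
# wide grid frame top corners z=.018
print(unproj(C,f([[568,193],[642,236],[598,290],[525,243]],off),.018).round(4))
print('tab top',unproj(C,f([[540,262],[515,290]],off),.05).round(4))
print('hub top',unproj(C,f([[292,320]],off),.056).round(4))
print('fine',unproj(C,f([[412,158]],off),.018).round(4))
# tower top corners z .243: front-left, front-right ; back
print('tower',unproj(C,f([[328,50],[515,168],[628,105]],off2),.243).round(4))
print('spindle',unproj(C,f([[266,297]],off2),.157).round(4))
print('chamber rim',unproj(C,f([[135,325],[390,350],[265,243]],off2),.129).round(4))
print('pocket',unproj(C,f([[207,333],[270,380],[155,372],[210,408]],off2),.115).round(4))
E
```

```text
[[ 0.     0.235 -0.972]
 [ 0.    -0.972 -0.235]
 [-1.    -0.    -0.   ]]
[[ 0.5341 -0.1426  0.018 ]
 [ 0.5966 -0.1443  0.018 ]
 [ 0.5976 -0.1976  0.018 ]
 [ 0.5349 -0.1936  0.018 ]]
tab top [[ 0.567  -0.2195  0.05  ]
 [ 0.5668 -0.2468  0.05  ]]
hub top [[ 0.4661 -0.3492  0.056 ]]
fine [[ 0.4271 -0.1786  0.018 ]]
tower [[0.5548 0.28   0.243 ]
 [0.7227 0.2411 0.243 ]
 [0.7579 0.3456 0.243 ]]
spindle [[0.607  0.1162 0.157 ]]
chamber rim [[0.5324 0.0656 0.129 ]
 [0.692  0.1452 0.129 ]
 [0.5649 0.1896 0.129 ]]
pocket [[0.5716 0.0997 0.115 ]
 [0.6318 0.0852 0.115 ]
 [0.5617 0.0466 0.115 ]
 [0.6113 0.039  0.115 ]]
```

Request:
step_arm([
  [[0, 0, 0], [0, -1.95, -4.5], 8.5],
  [[0, 0, 0], [0, -1.95, -4.5], 8.5],
  [[0, 0, 0], [0, -1.95, -4.5], 8.5],
  [[0, 0, 0], [0, -1.95, -4.5], 8.5],
  [[0, 0, 0], [0, -1.95, -4.5], 8.5],
  [[0, 0, 0], [0, -1.95, -4.5], 8.5],
  [[0, 0, 0], [0, -1.95, -4.5], 8.5],
  [[0, 0, 0], [0, -1.95, -4.5], 8.5],
  [[0, 0, 0], [0, -1.95, -4.5], 8.5],
  [[0, 0, 0], [0, -1.95, -4.5], 8.5],
])

```text
clock: 1.4
tcp_pos: [0.5281, -0.2624, 0.2315]
orientation: [0.084, 0.702, 0.083, -0.702]
wrist_force: [-0.1, -1.2, -0.1]
finger_gap: 0.0845
```

Request:
step_arm([
  [[0, 0, 0], [0, -2.0, -4.5], 8.5],
  [[-8.2, 0, 0], [0.9, 0, 0], 8.5],
  [[-8.2, 0, 0], [0.9, 0, 0], 8.5],
  [[-8.2, 0, 0], [0.9, 0, 0], 8.5],
  [[-8.2, 0, 0], [0.9, 0, 0], 8.5],
  [[-8.2, 0, 0], [0.9, 0, 0], 8.5],
  [[-8.2, 0, 0], [0.9, 0, 0], 8.5],
  [[-8.2, 0, 0], [0.9, 0, 0], 8.5],
  [[-8.2, 0, 0], [0.9, 0, 0], 8.5],
  [[-8.2, 0, 0], [0.9, 0, 0], 8.5],
])

```text
clock: 2.4
tcp_pos: [0.5656, -0.2339, 0.1499]
orientation: [-0.49, -0.51, -0.49, 0.51]
wrist_force: [0.6, -0.3, -0.1]
finger_gap: 0.0851
```

```bash
python3 - <<'E'
from h import *
snap('wrist','w1');mv([.567,-.233,.15],0)
E
```

```text
t 2.45 tcp [ 0.5649 -0.2334  0.1482] yaw_y -1.99 gap 0.0847 F [-0.9  1.3 -1.3] j5 [-0.52  0.42 -0.01  1.15 -0.    1.08]
 turn [-1.99 -0.07  0.13] shift before-turn axes cm [-0.18  0.21 -0.05] after-turn axes [-0.18  0.21 -0.04]
```

View pics/w1.png

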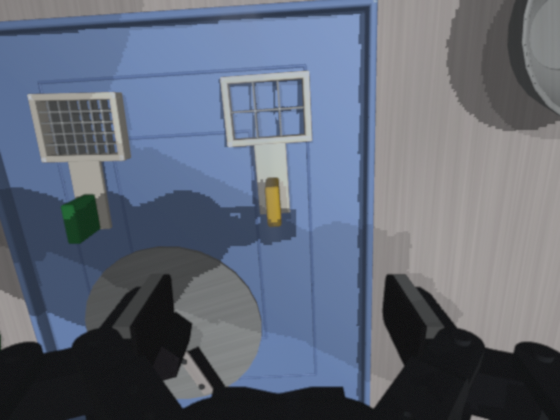

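```bash
cat >> h.py <<'E'
def rect_on_plane(C,mask,z,px=0.0002):
    ys,xs=np.nonzero(mask);P=unproj(C,np.c_[xs,ys],z)[:,:2]
    r=cv2.minAreaRect((P*1000).astype(np.float32));return r
E
python3 - <<'E'
from h import *
im,C=load('w1')
hsv=cv2.cvtColor(im,cv2.COLOR_BGR2HSV)
roi=np.zeros(im.shape[:2],bool);roi[60:240,212:320]=1
white=(hsv[...,1]<70)&(hsv[...,2]>110)&roi
n,l,st,_=cv2.connectedComponentsWithStats(white.astype(np.uint8));k=1+np.argmax(st[1:,4]);white=l==k
fr=white.copy();fr[140:]=0   # frame only rough
yel=(hsv[...,0]>15)&(hsv[...,0]<35)&(hsv[...,1]>120)&roi
print(st[k],white.sum(),yel.sum())
print('frame',rect_on_plane(C,fr,.018))
c=cv2.findContours(white.astype(np.uint8),cv2.RETR_EXTERNAL,cv2.CHAIN_APPROX_NONE)[0][0]
print(cv2.approxPolyDP(c,4,True)[:,0].tolist(), unproj(C,cv2.approxPolyDP(c,4,True)[:,0],.018).round(4)[:,:2].tolist())
ys,xs=np.nonzero(yel);print('yel',xs.min(),xs.max(),ys.min(),ys.max())
v=im.copy();v[white]=(0,0,255);v[yel]=(255,0,255)
cv2.imwrite('pics/w1m.png',cv2.resize(np.hstack([im[55:245,205:325],v[55:245,205:325]]),None,fx=3,fy=3,interpolation=cv2.INTER_CUBIC))
E
```

```text
[ 219   70   94  142 4718] 4718 490
frame ((560.1972045898438, -165.9398956298828), (65.04888153076172, 48.97266387939453), 1.7568427324295044)
[[308, 70], [219, 79], [226, 145], [253, 147], [257, 192], [265, 208], [265, 181], [276, 177], [281, 208], [290, 211], [286, 144], [312, 140]] [[0.5909, -0.1409], [0.5272, -0.1444], [0.5284, -0.1914], [0.5486, -0.1937], [0.5497, -0.2288], [0.5553, -0.2421], [0.5564, -0.2202], [0.565, -0.2174], [0.568, -0.2426], [0.5751, -0.2454], [0.5736, -0.1924], [0.5932, -0.1902]]
yel 266 280 179 224
```

View pics/w1m.png

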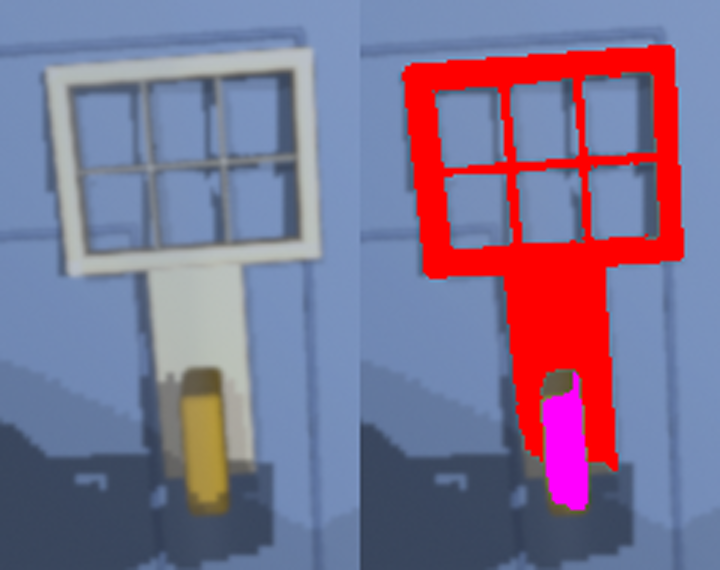

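Request:
step_arm([
  [[-4, 0, 0], [1, 0, 0], 8.5],
  [[0, 0, 0], [2, -0.24, 0], 8.5],
  [[0, 0, 0], [2, 0, 0], 6],
  [[0, 0, 0], [1, 0, 0], 5],
  [[0, 0, 0], [0.5, 0, 0], 5],
  [[0, 0, 0], [0, 0, 0], 5],
  [[0, 0, 0], [0, 0, 0], 5],
  [[0, 0, 0], [0, 0, 0], 5],
  [[0, 0, 0], [0, 0, 0], 5],
  [[0, 0, 0], [0, 0, 0], 5],
])

```text
clock: 3.45
tcp_pos: [0.5636, -0.2341, 0.0859]
orientation: [0.506, 0.494, 0.506, -0.494]
wrist_force: [-0.5, -0.4, -0.1]
finger_gap: 0.05
```

```bash
python3 - <<'E'
from h import *
im,C,s=snap('wrist','w2');mv([.5625,-.232,.022],2)
im=im[:,:,::-1].copy()
hsv=cv2.cvtColor(im,cv2.COLOR_BGR2HSV)
white=(hsv[...,1]<70)&(hsv[...,2]>110);
n,l,st,_=cv2.connectedComponentsWithStats(white.astype(np.uint8))
print(st[st[:,4]>1500])
s2=get_state();print(s2['tcp_pos'])
E
```

```text
t 3.5 tcp [ 0.5634 -0.2341  0.0857] yaw_y 1.36 gap 0.0503 F [ 0.5 -0.5  1.3] j5 [-0.53  0.46 -0.11  1.01 -0.    1.02]
 turn [-0.64  0.03 -0.03] shift before-turn axes cm [ 6.37 -0.09 -0.21] after-turn axes [ 6.37 -0.09 -0.21]
[[     0      0    560    420 174188]
 [   393      0    167    398  45623]
 [   215     64    119    180   7465]
 [     0     72     97    147   4342]
 [   205    314     45     77   2224]]
[ 0.56344461 -0.23405512  0.08572485]
```

View pics/w2.png

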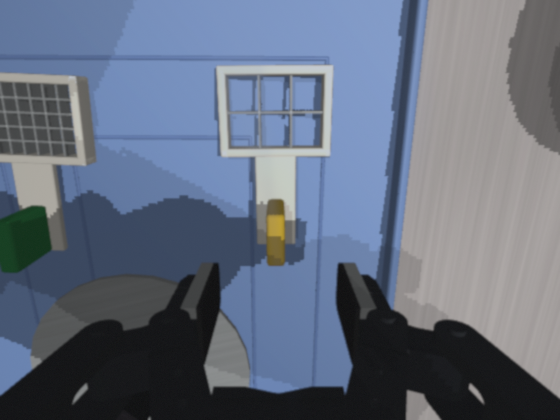

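```bash
python3 - <<'E'
from h import *
im,C=load('w2')
hsv=cv2.cvtColor(im,cv2.COLOR_BGR2HSV)
white=((hsv[...,1]<70)&(hsv[...,2]>110)).astype(np.uint8);white[:60]=0;white[250:]=0;white[:,:210]=0;white[:,340:]=0
c=max(cv2.findContours(white,cv2.RETR_EXTERNAL,cv2.CHAIN_APPROX_NONE)[0],key=cv2.contourArea)
a=cv2.approxPolyDP(c,4,True)[:,0];print(a.tolist());print(unproj(C,a,.018).round(4)[:,:2].tolist())
f=white.copy();f[158:]=0;print(rect_on_plane(C,f,.018))
yel=(hsv[...,0]>15)&(hsv[...,0]<35)&(hsv[...,1]>120);ys,xs=np.nonzero(yel[:, :]);m=(xs>250)&(xs<300);xs=xs[m];ys=ys[m];print(xs.min(),xs.max(),ys.min(),ys.max())
print('tab top',unproj(C,[[267.5,233],[284.5,233],[276,208],[276,265]],.050))
E
```

```text
[[217, 65], [220, 155], [254, 158], [258, 228], [265, 232], [268, 201], [281, 199], [295, 243], [296, 157], [330, 155], [333, 65]]
[[0.5284, -0.1428], [0.529, -0.1917], [0.5488, -0.193], [0.5515, -0.2365], [0.5559, -0.239], [0.5574, -0.2189], [0.5653, -0.2175], [0.5749, -0.246], [0.5733, -0.1918], [0.5931, -0.1901], [0.5914, -0.1412]]
((560.251953125, -166.841796875), (64.8693618774414, 50.63722229003906), 1.6943849325180054)
267 284 201 264
tab top [[ 0.55808586 -0.22736776  0.05      ]
 [ 0.56707423 -0.22714801  0.05      ]
 [ 0.56225403 -0.21343331  0.05      ]
 [ 0.5630184  -0.2458645   0.05      ]]
```

Request:
step_arm([
  [[0, 0, 0], [1.5, -0.09, -0.21], 5],
  [[0, 0, 0], [2, 0, 0], 5],
  [[0, 0, 0], [1.5, 0, 0], 5],
  [[0, 0, 0], [1, 0, 0], 5],
  [[0, 0, 0], [0.4, 0, 0], 5],
  [[0, 0, 0], [0, 0, 0], 4],
  [[0, 0, 0], [0, 0, 0], 2],
  [[0, 0, 0], [0, 0, 0], 0],
  [[0, 0, 0], [0, 0, 0], 0],
  [[0, 0, 0], [0, 0, 0], 0],
], force=60)

```text
clock: 4.5
tcp_pos: [0.5628, -0.2322, 0.0222]
orientation: [0.506, 0.494, 0.505, -0.494]
wrist_force: [-0.6, 0.3, 3.5]
finger_gap: 0.0089
```

Request:
step_arm([
  [[0, 0, 0], [0, 0, 0], 0],
  [[0, 0, 0], [-0.5, 0, 0], 0],
  [[0, 0, 0], [-1, 0, 0], 0],
  [[0, 0, 0], [-2, 0, 0], 0],
  [[0, 0, 0], [-3, 0, 0], 0],
  [[0, 0, 0], [-3, 0, 0], 0],
  [[0, 0, 0], [-3, 0, 0], 0],
  [[0, 0, 0], [-3, 0, 0], 0],
  [[0, 0, 0], [-3, 0, 0], 0],
  [[0, 0, 0], [-1.5, 0, 0], 0],
])

```text
clock: 5.5
tcp_pos: [0.563, -0.2322, 0.2249]
orientation: [0.507, 0.494, 0.505, -0.494]
wrist_force: [0.3, -1.1, -2.0]
finger_gap: 0.0091
```

```bash
python3 - <<'E'
from h import *
im,C,s=snap('wrist','w3');mv([.5625,-.232,.22],2);snap('scene','s3')
E
```

```text
t 5.55 tcp [ 0.5637 -0.2326  0.2266] yaw_y 1.37 gap 0.0094 F [-0.3  0.1  0.2] j5 [-0.52  0.38  0.13  1.31 -0.    1.02]
 turn [-0.63  0.21 -0.32] shift before-turn axes cm [ 0.66 -0.12 -0.07] after-turn axes [ 0.66 -0.12 -0.06]
```

View pics/w3.png

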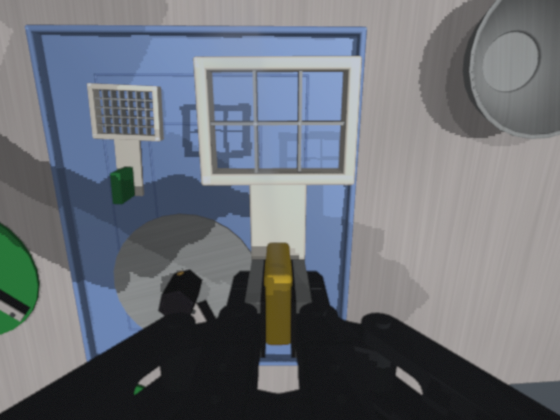

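Request:
step_arm([
  [[0, 0, 0], [-0.5, -1.2, -4], 0],
  [[0, 0, 0], [-0.5, -1.2, -4.2], 0],
  [[0, 0, 0], [-0.5, -1.2, -4.2], 0],
  [[0, 0, 0], [-0.5, -1.2, -4.2], 0],
  [[0, 0, 0], [-0.5, -1.3, -4.2], 0],
  [[0, 0, 0], [0, -1.3, -4.1], 0],
  [[7.2, 0, 0], [0, 0, 0], 0],
  [[7.2, 0, 0], [0, 0, 0], 0],
  [[0, 0, 0], [0, 0, 0], 0],
  [[0, 0, 0], [0, 0, 0], 0],
])

```text
clock: 6.6
tcp_pos: [0.4818, 0.0153, 0.2454]
orientation: [-0.44, -0.552, -0.441, 0.553]
wrist_force: [0.1, -0.3, -1.7]
finger_gap: 0.0093
```

```bash
python3 - <<'E'
from h import *
im,C,s=snap('wrist','w4');mv([.580,-.008,.22],-13);print(get_state()['tcp_pos'])
E
```

```text
t 6.65 tcp [0.482  0.0152 0.2455] yaw_y -12.91 gap 0.0092 F [ 0.7  0.1 -1.8] j5 [-0.14  0.13 -0.15  1.29 -0.    1.66]
 turn [0.09 0.01 0.08] shift before-turn axes cm [ 2.54 10.08  0.07] after-turn axes [ 2.55 10.07  0.05]
[0.48197055 0.01518612 0.24554922]
```

View pics/w4.png

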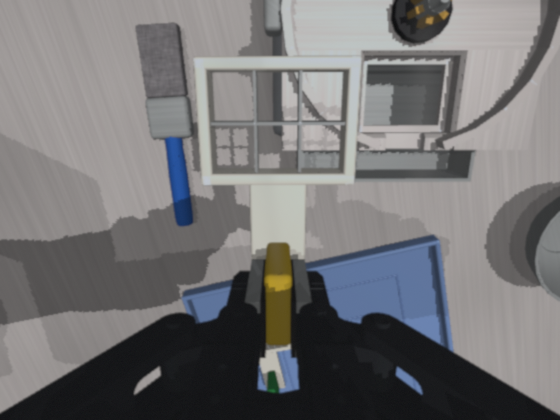

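```bash
python3 - <<'E'
from h import *
im,C=load('w4')
cv2.imwrite('pics/w4z.png',cv2.resize(im[0:190,340:500],None,fx=4.5,fy=4.5,interpolation=cv2.INTER_CUBIC)[:,:720][:600*2])
z=cv2.resize(im[30:160,340:500],None,fx=5,fy=4.6,interpolation=cv2.INTER_CUBIC);cv2.imwrite('pics/w4z.png',z)
E
```

```text
(no output)
```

View pics/w4z.png

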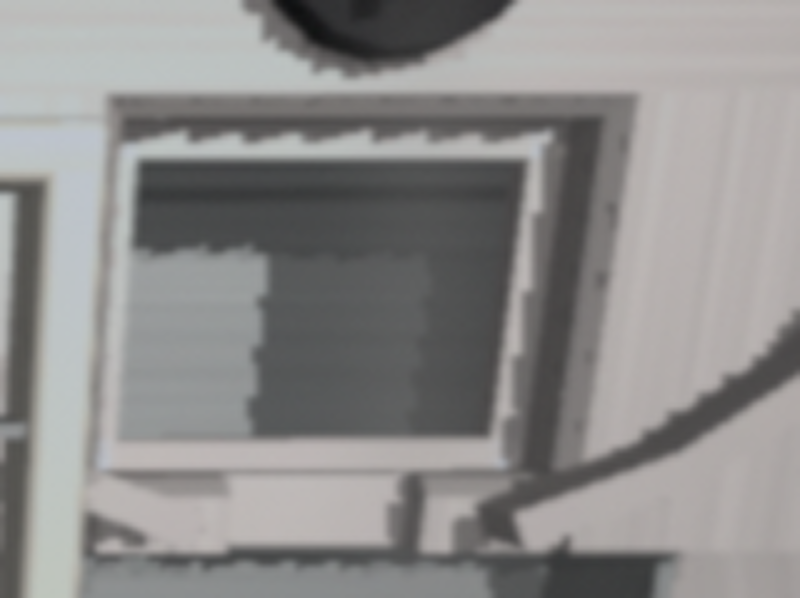

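```bash
python3 - <<'E'
from h import *
im,C=load('w4')
f=lambda p:np.array(p)/[5,4.6]+[340,30]
P=unproj(C,f([[107,95],[637,95],[580,470]]),.115);print(P.round(4));d=P[1]-P[0];print(np.linalg.norm(d),np.degrees(np.arctan2(d[1],d[0])));d=P[1]-P[2];print(np.degrees(np.arctan2(d[1],d[0]))-90)
Q=unproj(C,f([[120,120],[598,120]]),.112);print('bevel bottom',Q.round(4), np.linalg.norm(Q[1]-Q[0]))
L=unproj(C,f([[137,162],[528,162],[492,437],[118,437]]),.101);print('ledge hole',L.round(4),L.mean(0))
d=L[1]-L[0];print(np.degrees(np.arctan2(d[1],d[0])),np.linalg.norm(d))
d=L[2]-L[3];print(np.degrees(np.arctan2(d[1],d[0])))
d=L[1]-L[2];print(np.degrees(np.arctan2(d[1],d[0]))-90)
cv2.imwrite('pics/w4y.png',cv2.resize(im[0:60,370:470],None,fx=8,fy=8,interpolation=cv2.INTER_CUBIC))
E
```

```text
[[0.5622 0.1062 0.115 ]
 [0.6342 0.0899 0.115 ]
 [0.622  0.0355 0.115 ]]
0.07380317119689579 -12.800800321367808
-12.582373519991592
bevel bottom [[0.5641 0.1025 0.112 ]
 [0.63   0.0875 0.112 ]] 0.06756963408604387
ledge hole [[0.5682 0.0963 0.101 ]
 [0.6247 0.0835 0.101 ]
 [0.6155 0.0412 0.101 ]
 [0.5589 0.0541 0.101 ]] [0.59181672 0.06876732 0.101     ]
-12.799199432347363 0.05787025441660686
-12.792237454296899
-12.317883281586575
```

View pics/w4y.png

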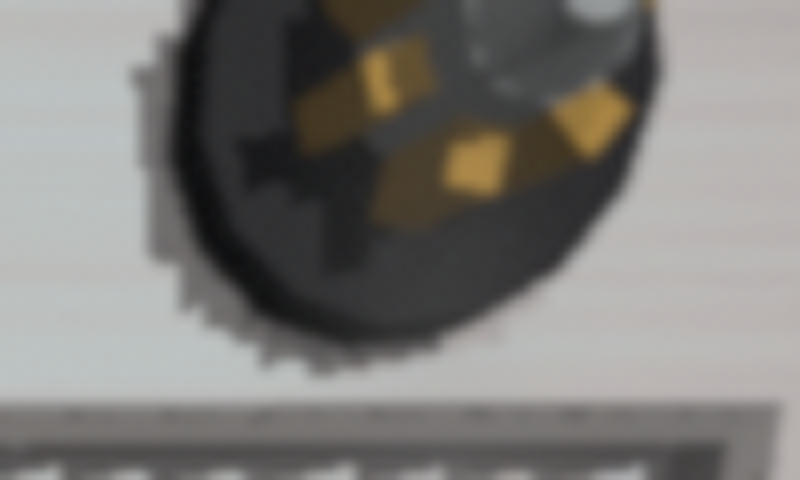

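```bash
python3 - <<'E'
from h import *
im,C=load('w3')
z=cv2.resize(im[45:200,185:370],None,fx=4.3,fy=3.8,interpolation=cv2.INTER_CUBIC);cv2.imwrite('pics/w3z.png',z)
E
```

```text
(no output)
```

View pics/w3z.png

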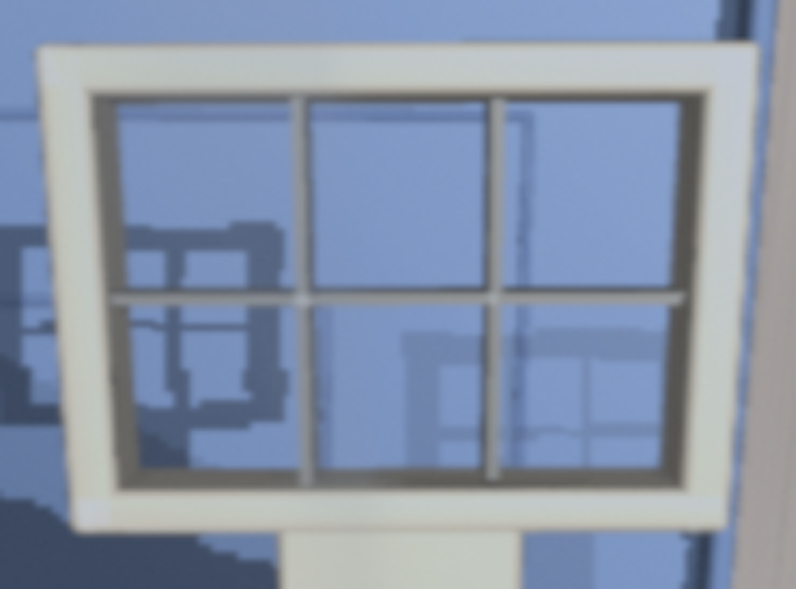

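```bash
cat > pl.py <<'E'
from h import *
m=camera_model('wrist');K=np.array([[m['fx'],0,m['cx']],[0,m['fy'],m['cy']],[0,0,1]]);Ttc=m['T_tool_cam']
px=np.array([[38,46],[757,44],[724,527],[75,531]])/[4.3,3.8]+[185,45]
obj=np.array([[-32,25,0],[32,25,0],[32,-25,0],[-32,-25,0]],float)/1000
obj[:,2]+=.007
ok,rv,tv=cv2.solvePnP(obj,px,K,None)
T=np.eye(4);T[:3,:3]=cv2.Rodrigues(rv)[0];T[:3,3]=tv[:,0]
Ttg=Ttc@T   # grid_mid in tool
E
python3 - <<'E'
from pl import *
print('reproj',(cv2.projectPoints(obj,rv,tv,K,None)[0][:,0]-px).round(2).tolist())
print('grid in tool',Ttg.round(4))
s=get_state();Tw=np.eye(4);Tw[:3,:3]=q2R(s['orientation']);Tw[:3,3]=s['tcp_pos']
G=Tw@Ttg;print('world',G.round(4));print('tilt',np.degrees(np.arccos(G[2,2])),'yaw',np.degrees(np.arctan2(G[1,0],G[0,0])))
# expected z: mid .011 when TCP .0222 -> tool x = .0112
E
```

```text
reproj [[-0.02, -0.04], [-0.03, 0.01], [0.01, 0.03], [0.05, -0.0]]
grid in tool [[ 0.012  -0.0029 -0.9999  0.0134]
 [ 0.9999 -0.0051  0.012   0.    ]
 [-0.0052 -1.      0.0028 -0.0653]
 [ 0.      0.      0.      1.    ]]
world [[ 0.9758  0.2184  0.0125  0.4966]
 [-0.2183  0.9759 -0.0055  0.0788]
 [-0.0134  0.0027  0.9999  0.2321]
 [ 0.      0.      0.      1.    ]]
tilt 0.7828309295089306 yaw -12.612403890712878
```

Request:
step_arm([
  [[0, 0, 0], [0, 2, -0.3], 0],
  [[0, 0, 0], [0, 3.5, -0.4], 0],
  [[0, 0, 0], [0.5, 3, -0.4], 0],
  [[0, 0, 0], [1.5, 1, 0], 0],
  [[0, 0, 0], [2.5, 0, 0], 0],
  [[0, 0, 0], [2.5, 0, 0], 0],
  [[0, 0, 0], [1.5, 0, 0], 0],
  [[0, 0, 0], [0.5, 0, 0], 0],
  [[0, 0, 0], [0, 0, 0], 0],
  [[0, 0, 0], [0, 0, 0], 0],
])

```text
clock: 7.65
tcp_pos: [0.5775, 0.0044, 0.1569]
orientation: [0.44, 0.554, 0.44, -0.553]
wrist_force: [0.6, -0.2, -1.1]
finger_gap: 0.0089
```

```bash
python3 - <<'E'
from h import *
im,C,s=snap('wrist','w5')
from pl import *
Tw=np.eye(4);Tw[:3,:3]=q2R(s['orientation']);Tw[:3,3]=s['tcp_pos'];G=Tw@Ttg
print('grid',G[:3,3].round(4),'err tool cm',(Tw[:3,:3].T@(np.array([.5917,.0688,.1102])-G[:3,3])*100).round(2),'yaw',np.degrees(np.arctan2(G[1,0],G[0,0])),'F',s['wrist_force'],s['tcp_pos'])
snap('scene','s5')
E
```

```text
grid [0.5923 0.068  0.1434] err tool cm [ 3.32 -0.08 -0.07] yaw -12.72762167060222 F [ 0.57845358 -0.18874169 -1.14873952] [0.57754387 0.00441753 0.15686854]
```

View pics/w5.png

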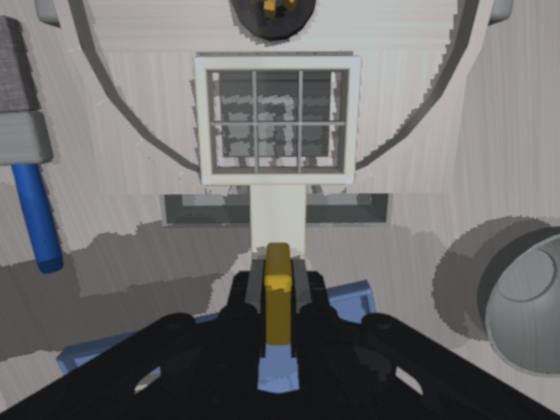

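Request:
step_arm([
  [[0, 0, 0], [0.3, -0.08, -0.07], 0],
  [[0, 0, 0], [0.5, 0, 0], 0],
  [[0, 0, 0], [0.5, 0, 0], 0],
  [[0, 0, 0], [0.5, 0, 0], 0],
  [[0, 0, 0], [0.5, 0, 0], 0],
  [[0, 0, 0], [0.4, 0, 0], 0],
  [[0, 0, 0], [0.3, 0, 0], 0],
  [[0, 0, 0], [0.3, 0, 0], 0],
  [[0, 0, 0], [0, 0, 0], 0],
  [[0, 0, 0], [0, 0, 0], 0],
])

```text
clock: 8.75
tcp_pos: [0.5769, 0.0054, 0.1233]
orientation: [0.44, 0.554, 0.44, -0.554]
wrist_force: [-0.1, -0.3, -1.1]
finger_gap: 0.009
```

```bash
python3 - <<'E'
from h import *
im,C,s=snap('wrist','w6');mv([.5917,.0688,.12]);snap('scene','s6')
E
```

```text
t 8.8 tcp [0.5769 0.0054 0.1234] yaw_y -13.04 gap 0.0089 F [-0.6 -0.5 -0.6] j5 [-0.13  0.37 -0.14  1.06 -0.    1.67]
 turn [-0.    0.   -0.02] shift before-turn axes cm [ 0.34  0.01 -6.51] after-turn axes [ 0.34  0.01 -6.51]
```

View pics/w6.png

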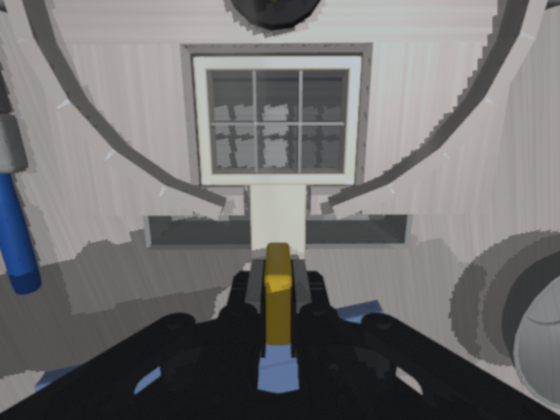

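Request:
step_arm([
  [[0, 0, 0], [0.1, 0, 0], 0],
  [[0, 0, 0], [0.1, 0, 0], 0],
  [[0, 0, 0], [0.1, 0, 0], 0],
  [[0, 0, 0], [0.1, 0, 0], 0],
  [[0, 0, 0], [0.05, 0, 0], 0],
  [[0, 0, 0], [0, 0, 0], 0],
  [[0, 0, 0], [0, 0, 0], 0],
  [[0, 0, 0], [0, 0, 0], 0],
  [[0, 0, 0], [0, 0, 0], 0],
  [[0, 0, 0], [0, 0, 0], 0],
])

```text
clock: 9.85
tcp_pos: [0.5768, 0.0053, 0.1192]
orientation: [0.44, 0.554, 0.44, -0.554]
wrist_force: [-3.5, -1.0, 5.8]
finger_gap: 0.009
```

```bash
python3 - <<'E'
from h import *
im,C,s=snap('wrist','w7');mv([.5917,.0688,.12])
E
```

```text
t 9.9 tcp [0.5768 0.0053 0.1192] yaw_y -13.04 gap 0.0087 F [-2.9 -0.9  5.2] j5 [-0.13  0.37 -0.15  1.05 -0.    1.67]
 turn [-0.    0.01 -0.02] shift before-turn axes cm [-0.08  0.02 -6.52] after-turn axes [-0.08  0.02 -6.52]
```

View pics/w7.png

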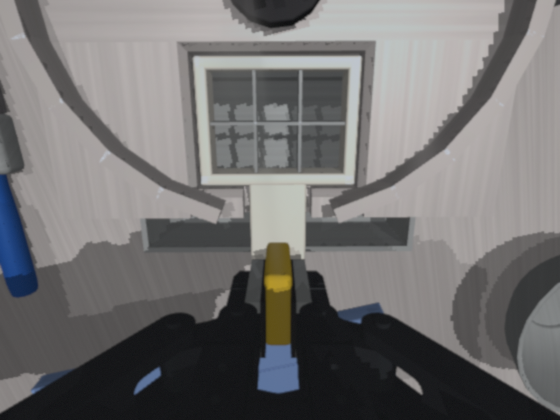

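Request:
step_arm([
  [[0, 0, 0], [0, 0, 0], 1.2],
  [[0, 0, 0], [0, 0, 0], 1.5],
  [[0, 0, 0], [0, 0, 0], 2.2],
  [[0, 0, 0], [0, 0, 0], 3],
  [[0, 0, 0], [0, 0, 0], 4],
  [[0, 0, 0], [0, 0, 0], 4],
  [[0, 0, 0], [-0.5, 0, 0], 4],
  [[0, 0, 0], [-1.5, 0, 0], 4],
  [[0, 0, 0], [-3, 0, 0], 4],
  [[0, 0, 0], [-4, 0, 0], 4],
])

```text
clock: 10.9
tcp_pos: [0.5755, 0.0056, 0.2083]
orientation: [-0.439, -0.553, -0.441, 0.554]
wrist_force: [0.8, -0.3, 0.8]
finger_gap: 0.0399
```

```bash
python3 - <<'E'
from h import *
im,C,s=snap('wrist','w8');mv([.5917,.0688,.12]);snap('scene','s8')
E
```

```text
t 10.95 tcp [0.5791 0.0052 0.2168] yaw_y -13.03 gap 0.0401 F [ 2.6 -0.3  5.1] j5 [-0.13  0.32  0.02  1.26 -0.    1.67]
 turn [ 0.   -0.04 -0.49] shift before-turn axes cm [ 9.69 -0.29 -6.47] after-turn axes [ 9.68 -0.2  -6.48]
```

View pics/w8.png

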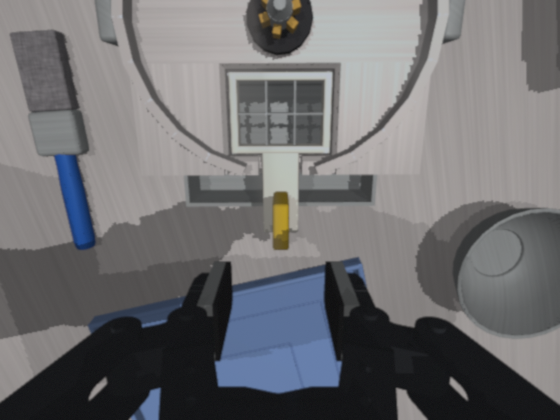

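Request:
step_arm([
  [[0, 0, 0], [0, 0, -2], 5],
  [[0, 0, 0], [0, 0, -3], 6],
  [[0, 0, 0], [0, 0, -2], 7],
  [[0, 0, 0], [0, 0, 0], 8],
  [[0, 0, 0], [0, 0, 0], 8],
  [[0, 0, 0], [0, 0, 0], 8],
  [[0, 0, 0], [0, 0, 0], 8],
  [[0, 0, 0], [0, 0, 0], 8],
  [[0, 0, 0], [0, 0, 0], 8],
  [[0, 0, 0], [0, 0, 0], 8],
])

```text
clock: 12.0
tcp_pos: [0.5926, 0.0733, 0.2088]
orientation: [0.44, 0.554, 0.44, -0.554]
wrist_force: [-0.9, 0.1, -0.4]
finger_gap: 0.0801
```

```bash
python3 - <<'E'
from h import *
im,C,s=snap('wrist','w9');mv([.5917,.0688,.12])
cv2.imwrite('pics/w9z.png',cv2.resize(im[50:250,200:360,::-1],None,fx=5,fy=3,interpolation=cv2.INTER_CUBIC))
cv2.imwrite('pics/w9s.png',cv2.resize(im[50:170,220:340,::-1],None,fx=5,fy=5,interpolation=cv2.INTER_CUBIC))
E
```

```text
t 12.05 tcp [0.5926 0.0734 0.2088] yaw_y -13.05 gap 0.0803 F [-0.5 -0.   0.4] j5 [-0.01  0.36  0.06  1.27 -0.    1.79]
 turn [-0.    0.01 -0.01] shift before-turn axes cm [8.88 0.02 0.47] after-turn axes [8.88 0.02 0.47]
```

View pics/w9.png

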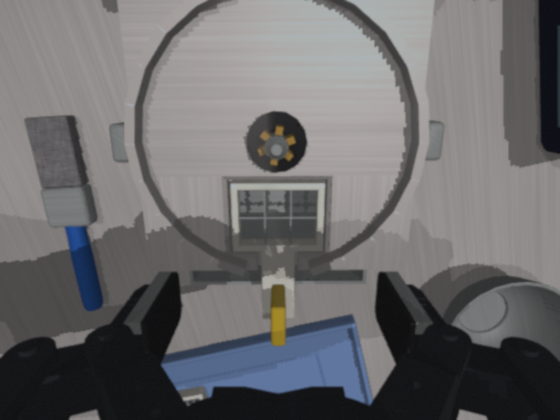

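View pics/w9s.png

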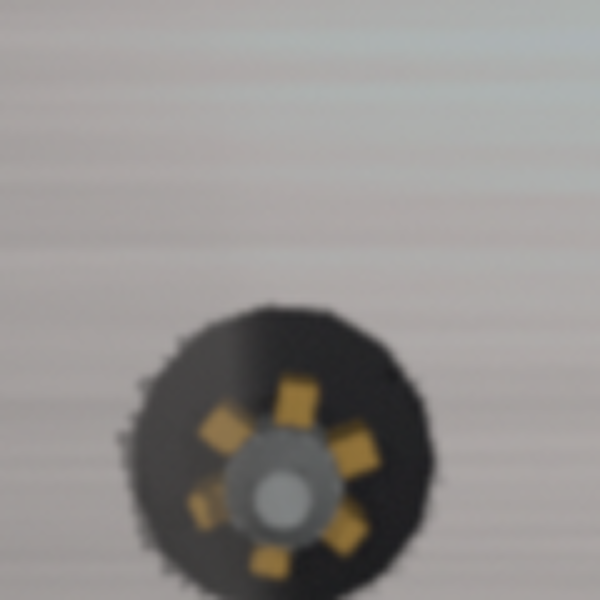

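```bash
python3 - <<'E'
from h import *
im,C=load('w9')
f=lambda p:np.array(p,float)/5+[220,50]
print('tip',unproj(C,f([[283,498]]),.157).round(4))
S=unproj(C,f([[297,403],[355,452],[347,530],[271,562],[208,507],[225,430]]),.141)[:,:2]
hsv=cv2.cvtColor(im,cv2.COLOR_BGR2HSV)
b=((hsv[...,0]>10)&(hsv[...,0]<30)&(hsv[...,1]>110)&(hsv[...,2]>70)).astype(np.uint8);b[:110]=0;b[175:]=0;b[:,:240]=0;b[:,310:]=0
n,l,st,ce=cv2.connectedComponentsWithStats(b);print(st[1:,4],ce[1:].round(1).tolist())
for P in (S,unproj(C,ce[1:][st[1:,4]>10]+0.0,.141)[:,:2]):
    c=P.mean(0);d=P-c;a=np.degrees(np.arctan2(d[:,1],d[:,0]));print('c',c.round(4),'r',np.linalg.norm(d,axis=1).round(4),'ang mod60',(a%60).round(1))
    ph=np.degrees(np.angle(np.mean(np.exp(6j*np.radians(a)))))/6;print('phase',ph)
# seat ring circle fit z=.115+~?
blk=(hsv[...,2]<75).astype(np.uint8);blk[:105]=0;blk[178:]=0;blk[:,:235]=0;blk[:,315:]=0
k=cv2.findContours(blk,cv2.RETR_EXTERNAL,cv2.CHAIN_APPROX_NONE)[0];k=max(k,key=cv2.contourArea)[:,0];e=cv2.fitEllipse(k);print(e);
for z in (.119,.125): print(unproj(C,[e[0]],z), e[1][0]/C[0][0,0]*(C[2][2]-z))
# grid
print('disc seat z: ring top =',.157-.032)
cv2.imwrite('pics/w9g.png',cv2.resize(im[165:270,215:340],None,fx=6,fy=5.5,interpolation=cv2.INTER_CUBIC))
E
```

```text
tip [[0.6031 0.1208 0.157 ]]
[75 39 76  7 60 36] [[278.8, 129.7], [264.7, 135.6], [290.6, 139.9], [259.6, 151.3], [288.9, 155.6], [274.1, 162.2]]
c [0.6031 0.1205] r [0.009  0.0089 0.0093 0.0095 0.0093 0.0089] ang mod60 [7.3 9.2 9.5 7.9 5.7 6.2]
phase 7.615028139889769
c [0.6048 0.121 ] r [0.0085 0.0099 0.007  0.0084 0.0107] ang mod60 [19.5 15.4 10.2 58.4 60. ]
phase 8.791860143030346
((276.40435791015625, 141.66273498535156), (57.57223129272461, 58.92794418334961), 19.207408905029297)
[[0.60283145 0.12065929 0.119     ]] 0.03707662839471589
[[0.60300506 0.12133353 0.125     ]] 0.03612252714017247
disc seat z: ring top = 0.125
```

View pics/w9g.png

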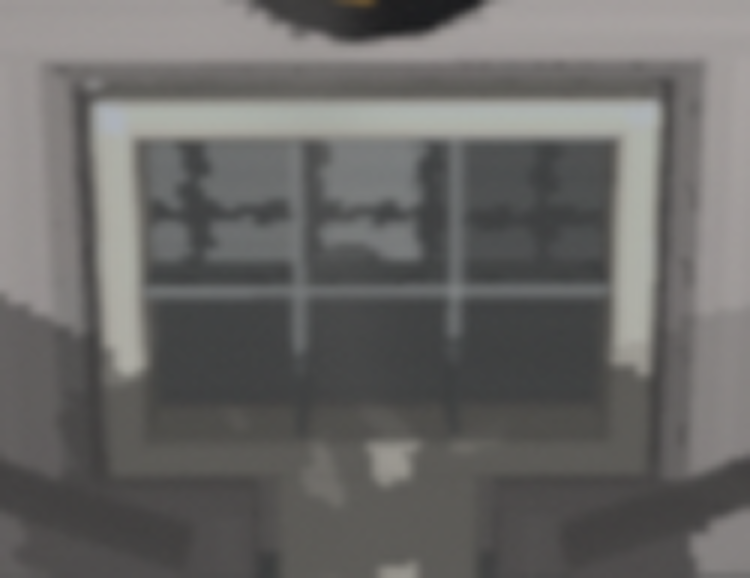

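Request:
step_arm([
  [[0, 0, 0], [0, -0.2, 3.5], 8.5],
  [[0, 0, 0], [0, -0.2, 4.9], 8.5],
  [[0, 0, 0], [0, -0.3, 4.9], 8.5],
  [[0, 0, 0], [0, -0.3, 4.9], 8.5],
  [[0, 0, 0], [0, -0.3, 4.9], 8.5],
  [[0, 0, 0], [0, -0.2, 4.9], 8.5],
  [[0, 0, 0], [0, -0.3, 4.9], 8.5],
  [[0, 0, 0], [0, -0.3, 4.9], 8.5],
  [[0, 0, 0], [0, -0.2, 4.1], 8.5],
  [[0, 0, 0], [0, 0, 2], 8.5],
])

```text
clock: 13.05
tcp_pos: [0.4699, -0.3522, 0.2087]
orientation: [-0.439, -0.554, -0.439, 0.554]
wrist_force: [0.9, -0.2, -0.7]
finger_gap: 0.085
```

Request:
step_arm([
  [[0, 0, 0], [0.5, 0, 0], 8.5],
  [[0, 0, 0], [1, 0, 0], 8.5],
  [[0, 0, 0], [1, 0, 0], 8.5],
  [[0, 0, 0], [0.5, 0, 0], 8.5],
  [[0, 0, 0], [0, 0, 0], 8.5],
  [[0, 0, 0], [0, 0, 0], 8.5],
  [[0, 0, 0], [0, 0, 0], 8.5],
  [[0, 0, 0], [0, 0, 0], 8.5],
  [[0, 0, 0], [0, 0, 0], 8.5],
  [[0, 0, 0], [0, 0, 0], 8.5],
])

```text
clock: 14.05
tcp_pos: [0.4712, -0.349, 0.179]
orientation: [-0.44, -0.554, -0.44, 0.554]
wrist_force: [-0.8, -0.9, -0.7]
finger_gap: 0.0848
```

```bash
python3 - <<'E'
from h import *
im,C,s=snap('wrist','w10');mv([.466,-.349,.1]);snap('scene','s10')
E
```

```text
t 14.1 tcp [ 0.4712 -0.349   0.179 ] yaw_y -13.04 gap 0.0853 F [ 0.2 -0.2  0.2] j5 [-0.77  0.35 -0.03  1.19 -0.    1.02]
 turn [-0.    0.01 -0.02] shift before-turn axes cm [ 7.9  -0.51  0.12] after-turn axes [ 7.9  -0.5   0.12]
```

View pics/w10.png

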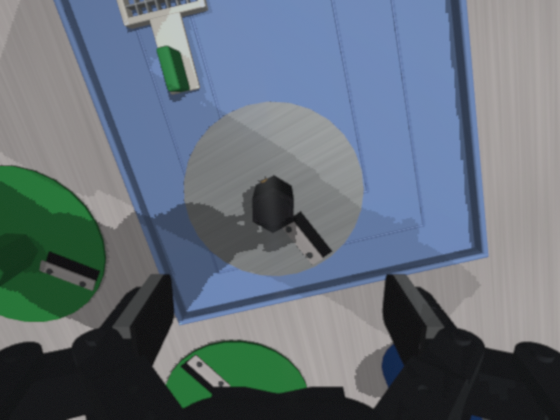

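View pics/s10.png

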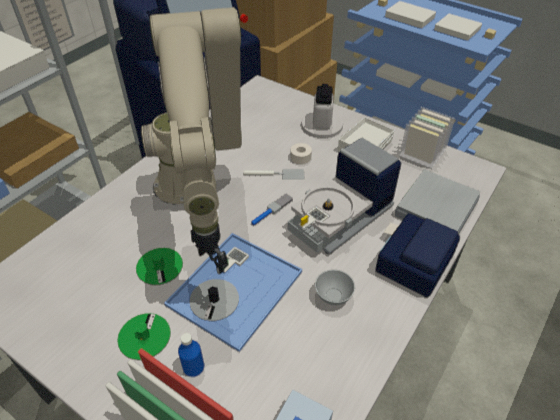

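```bash
python3 - <<'E'
from h import *
im,C=load('w10')
print('bottle',unproj(cam('scene'),[[187,342]],.165))
z=cv2.resize(im[160:260,225:325],None,fx=6,fy=6,interpolation=cv2.INTER_CUBIC);z=np.clip(z.astype(float)*2.0,0,255).astype(np.uint8);cv2.imwrite('pics/w10z.png',z)
hsv=cv2.cvtColor(im,cv2.COLOR_BGR2HSV)
m=((hsv[...,1]<70)).astype(np.uint8);m[:95]=0;m[282:]=0;m[:,:178]=0;m[:,370:]=0
m=cv2.morphologyEx(m,cv2.MORPH_OPEN,np.ones((3,3)))
k=max(cv2.findContours(m,cv2.RETR_EXTERNAL,cv2.CHAIN_APPROX_NONE)[0],key=cv2.contourArea)[:,0]
P=unproj(C,k,.010)[:,:2];
from scipy.optimize import least_squares
r=least_squares(lambda p:np.hypot(*(P-p[:2]).T)-.08,[.47,-.35],loss='soft_l1',f_scale=.001);print(r.x,np.percentile(abs(r.fun),[50,90]))
E
```

```text
bottle [[ 0.57643625 -0.57553165  0.165     ]]
[ 0.46590898 -0.35556974] [0.00033551 0.00068   ]
```

View pics/w10z.png

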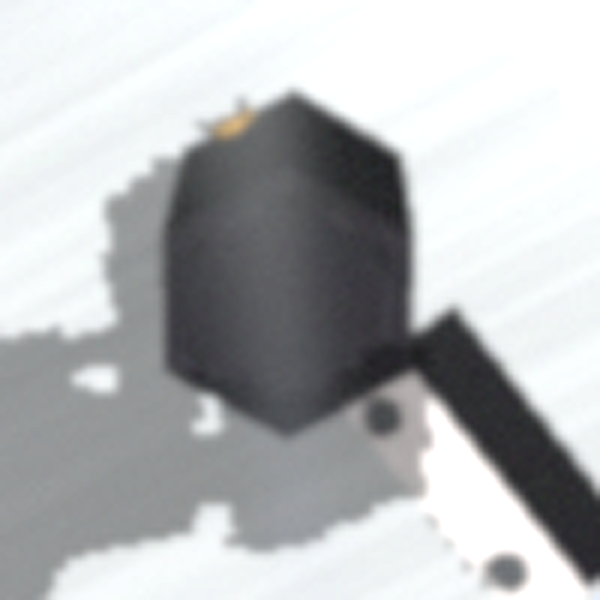

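```bash
cat > hexfit.py <<'E'
from h import *
from scipy.optimize import minimize
def hexpts(x,y,yaw,zs,af=.032):
    a=np.radians(yaw+30+60*np.arange(6));r=af/np.sqrt(3)
    return np.vstack([np.c_[x+r*np.cos(a),y+r*np.sin(a),np.full(6,z)] for z in zs])
def fit(C,mask,valid,x0,zs,sc=8):
    ys,xs=np.nonzero(valid);x1,x2,y1,y2=xs.min(),xs.max()+1,ys.min(),ys.max()+1
    M=cv2.resize(mask[y1:y2,x1:x2].astype(np.float32),None,fx=sc,fy=sc,interpolation=cv2.INTER_LINEAR)
    V=cv2.resize(valid[y1:y2,x1:x2].astype(np.uint8),None,fx=sc,fy=sc,interpolation=cv2.INTER_NEAREST)>0
    def draw(p):
        u=(proj(C,hexpts(*p[:3],zs))-[x1,y1]+.5)*sc-.5
        h=cv2.convexHull(u.astype(np.float32)).astype(np.int32);I=np.zeros(M.shape,np.uint8);cv2.fillConvexPoly(I,h,1);return I
    def cost(p): return np.abs(draw(p)-M)[V].sum()/sc**2
    best=None
    for yaw in np.arange(x0[2]-24,x0[2]+25,6):
        r=minimize(cost,[x0[0],x0[1],yaw],method='Nelder-Mead',options=dict(initial_simplex=np.array([[x0[0],x0[1],yaw],[x0[0]+.005,x0[1],yaw],[x0[0],x0[1]+.005,yaw],[x0[0],x0[1],yaw+6]]),maxiter=200))
        if best is None or r.fun<best.fun: best=r
    return best,draw(best.x),(x1,y1,x2,y2)
E
python3 - <<'E'
from hexfit import *
im,C=load('w10')
v=cv2.GaussianBlur(im,(3,3),0).max(2)
mask=v<62
valid=np.zeros(mask.shape,bool);valid[165:240,245:300]=1
# exclude blade region lower right
pts=np.array([[288,214],[300,208],[300,240],[284,240],[280,226]]);X=np.zeros(mask.shape,np.uint8);cv2.fillPoly(X,[pts],1);valid2=valid&(X==0);valid2[178:184,257:270]=0
print(v[180:230:6,245:300:4])
r,I,b=fit(C,mask,valid2,[.466,-.3555,-13],[.010,.056]);print(r.x,r.fun, (r.x[2]%60))
x1,y1,x2,y2=b
o=cv2.resize(im[y1:y2,x1:x2],None,fx=8,fy=8,interpolation=cv2.INTER_CUBIC);o=np.clip(o*2.0,0,255).astype(np.uint8)
c=cv2.findContours(cv2.resize(I,(o.shape[1],o.shape[0]),interpolation=cv2.INTER_NEAREST),cv2.RETR_EXTERNAL,cv2.CHAIN_APPROX_NONE)[0];cv2.drawContours(o,c,-1,(0,0,255),1)
u=(proj(C,hexpts(*r.x,[.056]))-[x1,y1]+.5)*8;cv2.polylines(o,[u.astype(np.int32)],True,(0,255,0),1)
cv2.imwrite('pics/w10h.png',o)
E
```

```text
[[124 123 124 115  96  92  53  44  33  54 117 126 129 131]
 [124 120  97  44  47  51  51  45  33  24  21  30 119 124]
 [ 96  77  60  36  43  51  53  48  39  30  23  22  97 127]
 [ 79  77  41  39  45  50  52  48  40  35  32  31  70 127]
 [ 75  76  40  37  42  47  50  47  40  34  32  30  69 125]
 [ 78  75  41  35  39  45  49  47  40  34  32  34  76 122]
 [ 75  76  41  33  37  43  47  47  42  35  31  30  35  27]
 [ 84  76  59  30  34  39  46  47  43  31  23  28  59  25]
 [ 76  75  76  81  95  47  41  44  40  53  66  42  86 127]]
[  0.4654499   -0.35603101 -13.4242097 ] 59.4317626953125 46.5757903038176
```

View pics/w10h.png

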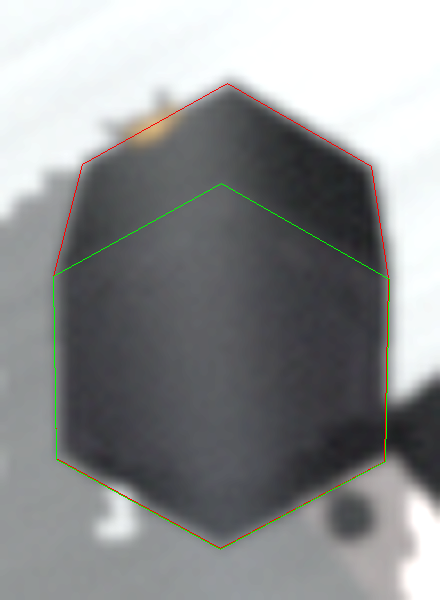

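Request:
step_arm([
  [[0.4, 0, 0], [1, -0.4, 0.8], 8.5],
  [[0, 0, 0], [2.5, 0, 0], 8.5],
  [[0, 0, 0], [3, 0, 0], 8.5],
  [[0, 0, 0], [3, 0, 0], 8.5],
  [[0, 0, 0], [3, 0, 0], 8.5],
  [[0, 0, 0], [2, 0, 0], 8.5],
  [[0, 0, 0], [1.1, 0, 0], 8.5],
  [[0, 0, 0], [0.5, 0, 0], 8.5],
  [[0, 0, 0], [0, 0, 0], 7],
  [[0, 0, 0], [0, 0, 0], 6],
])

```text
clock: 15.15
tcp_pos: [0.466, -0.3565, 0.0188]
orientation: [0.439, 0.555, 0.437, -0.555]
wrist_force: [0.3, -0.7, -0.2]
finger_gap: 0.0599
```

```bash
python3 - <<'E'
from h import *
im,C,s=snap('wrist','w11');mv([.4656,-.3558,.018],-13.4)
E
```

```text
t 15.2 tcp [ 0.4661 -0.3565  0.019 ] yaw_y -13.44 gap 0.0601 F [-0.8 -0.   0.5] j5 [-0.79  0.48 -0.26  0.83 -0.    1.02]
 turn [-0.04  0.07 -0.11] shift before-turn axes cm [ 0.1  -0.07 -0.06] after-turn axes [ 0.1  -0.07 -0.06]
```

View pics/w11.png

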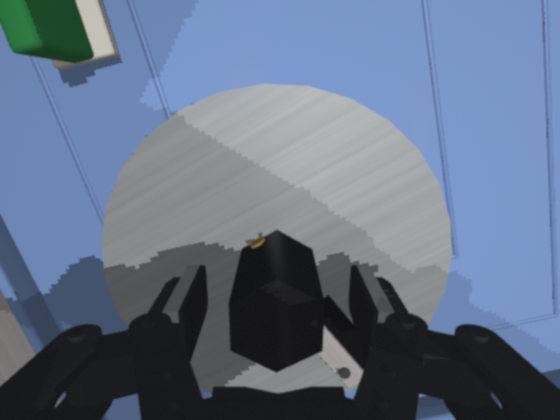

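Request:
step_arm([
  [[0, 0, 0], [0, -0.05, -0.05], 5],
  [[0, 0, 0], [0, 0, 0], 4],
  [[0, 0, 0], [0, 0, 0], 3],
  [[0, 0, 0], [0, 0, 0], 2],
  [[0, 0, 0], [0, 0, 0], 2],
  [[0, 0, 0], [0, 0, 0], 2],
  [[0, 0, 0], [0, 0, 0], 2],
  [[0, 0, 0], [-0.3, 0, 0], 2],
  [[0, 0, 0], [-0.7, 0, 0], 2],
  [[0, 0, 0], [-1, 0, 0], 2],
], force=100)

```text
clock: 16.2
tcp_pos: [0.4642, -0.3543, 0.0372]
orientation: [-0.437, -0.555, -0.439, 0.555]
wrist_force: [0.2, -1.6, -3.6]
finger_gap: 0.0309
```

```bash
python3 - <<'E'
from h import *
im,C,s=snap('wrist','w12');mv([.4656,-.3558,.019],-13.4)
E
```

```text
t 16.25 tcp [ 0.4654 -0.3555  0.0395] yaw_y -13.43 gap 0.0308 F [ 0.6  0.3 -3. ] j5 [-0.79  0.46 -0.23  0.88 -0.    1.02]
 turn [-0.03  0.03 -0.04] shift before-turn axes cm [2.05 0.03 0.03] after-turn axes [2.05 0.03 0.03]
```

View pics/w12.png

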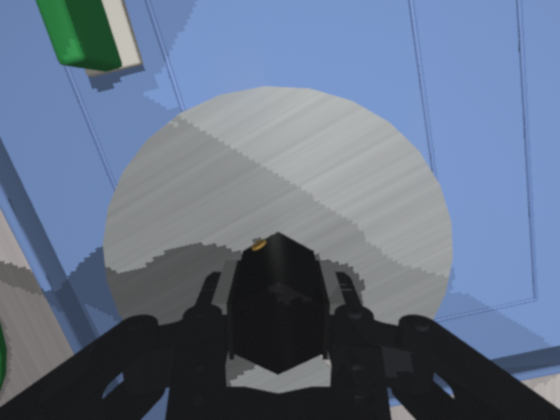

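Request:
step_arm([
  [[0, 0, 0], [-1.5, 0, 0], 2],
  [[0, 0, 0], [-2.5, 0, 0], 2],
  [[0, 0, 0], [-3.5, 0, 0], 2],
  [[0, 0, 0], [-4, 0, 0], 2],
  [[0, 0, 0], [-3.5, 0, 0], 2],
  [[0, 0, 0], [-2.5, 0, 0], 2],
  [[3, 0, 0], [-0.5, 0, 0], 2],
  [[4, 0, 0], [0, 0, 0], 2],
  [[2, 0, 0], [0, 0, 0], 2],
  [[0, 0, 0], [0, 0, 0], 2],
])

```text
clock: 17.25
tcp_pos: [0.465, -0.3551, 0.2181]
orientation: [-0.393, -0.588, -0.393, 0.588]
wrist_force: [0.6, 0.3, -3.7]
finger_gap: 0.031
```

```bash
python3 - <<'E'
from h import *
im,C,s=snap('wrist','w13');mv([.6031,.1207,.22],-22.4)
E
```

```text
t 17.3 tcp [ 0.465 -0.355  0.218] yaw_y -22.39 gap 0.0314 F [-0.4 -0.6 -4. ] j5 [-0.79  0.34  0.05  1.28 -0.    1.17]
 turn [ 0.01  0.   -0.  ] shift before-turn axes cm [ -0.21  -5.35 -49.25] after-turn axes [ -0.2   -5.36 -49.25]
```

View pics/w13.png

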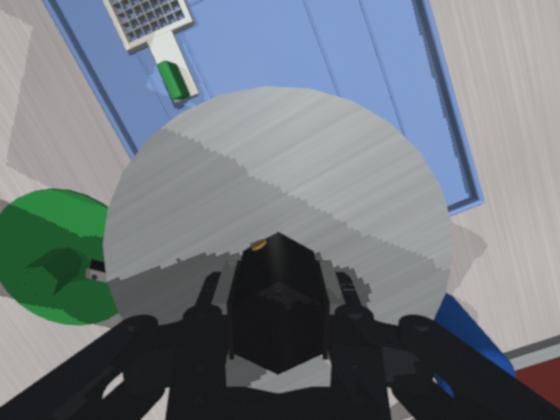

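```bash
python3 - <<'E'
from h import *
from scipy.optimize import least_squares
im,C=load('w13')
m=camera_model('wrist');T=m['T_tool_cam'];Ct=(C[0],T[:3,:3],T[:3,3])
e=cv2.Canny(cv2.cvtColor(im,cv2.COLOR_BGR2GRAY),40,120)
# predict circle and search nearest strong gradient along radial direction
def ring(p,th):
    x,cy,cz,ty,tz=p
    P=np.c_[np.full(th.size,x),cy+.08*np.cos(th),cz+.08*np.sin(th)];P[:,0]+=ty*(P[:,1]-cy)+tz*(P[:,2]-cz)
    return proj(Ct,P)
th=np.radians(np.arange(-175,-4,1.));p=np.array([.0088,0,0,0,0])
g=cv2.GaussianBlur(im,(3,3),0).astype(float)
def obs(p,w):
    u=ring(p,th);c=ring(p*np.array([1,1,1,1,1]),th).mean(0);n=u-ring(np.r_[p[0],p[1],p[2],p[3],p[4]],th+np.pi);n/=np.linalg.norm(n,axis=1)[:,None]
    k=np.arange(-w,w+.1,.25);Q=u[:,None]+n[:,None]*k[None,:,None]
    S=np.stack([cv2.remap(g[...,i],Q[...,0].astype(np.float32),Q[...,1].astype(np.float32),cv2.INTER_LINEAR) for i in range(3)],-1)
    # saturation change disc->outside
    d=np.abs(np.diff(S,axis=1)).sum(-1);j=d.argmax(1);return u+n*(k[j]+.125)[:,None],d.max(1),n
for w in (15,6,4):
    o,st,n=obs(p,w);ok=(st>6)&(o[:,1]<330)
    free=[1,2,3,4]
    def res(q):
        pp=p.copy();pp[free]=q;return ((ring(pp,th)-o)*n).sum(1)[ok]
    r=least_squares(res,p[free],loss='soft_l1',f_scale=.5);p[free]=r.x;print(p.round(4),ok.sum(),np.median(abs(r.fun)))
r=least_squares(lambda q:((ring(np.r_[q,0,0],th)-o)*n).sum(1)[ok],p[:3],loss='soft_l1',f_scale=.5);print('no tilt',r.x.round(4),np.median(abs(r.fun)))
E
```

```text
[0.0088 0.0001 0.0003 0.0016 0.0056] 144 0.400626724084832
[0.0088 0.0002 0.0002 0.0045 0.0002] 142 0.34390226554579106
[0.0088 0.0003 0.0003 0.0066 0.002 ] 143 0.3539307858787131
no tilt [0.0086 0.0002 0.0003] 0.3437727275141119
```

Request:
step_arm([
  [[0, 0, 0], [0, -0.4, -3.5], 2],
  [[0, 0, 0], [0, -0.5, -4.9], 2],
  [[0, 0, 0], [0, -0.5, -4.9], 2],
  [[0, 0, 0], [0, -0.5, -4.9], 2],
  [[0, 0, 0], [0, -0.5, -4.9], 2],
  [[0, 0, 0], [0, -0.5, -4.9], 2],
  [[0, 0, 0], [0, -0.5, -4.9], 2],
  [[0, 0, 0], [0, -0.5, -4.9], 2],
  [[0, 0, 0], [0, -0.5, -4.9], 2],
  [[0, 0, 0], [0, -0.5, -4], 2],
])

```text
clock: 18.3
tcp_pos: [0.5983, 0.098, 0.2178]
orientation: [0.394, 0.587, 0.394, -0.587]
wrist_force: [0.3, -0.3, -3.8]
finger_gap: 0.0311
```

Request:
step_arm([
  [[0, 0, 0], [0, -0.4, -2.5], 2],
  [[0, 0, 0], [0, 0, 0], 2],
  [[0, 0, 0], [0, 0, 0], 2],
  [[0, 0, 0], [0, 0, 0], 2],
  [[0, 0, 0], [0, 0, 0], 2],
  [[0, 0, 0], [0, 0, 0], 2],
  [[0, 0, 0], [0, 0, 0], 2],
  [[0, 0, 0], [0, 0, 0], 2],
  [[0, 0, 0], [0, 0, 0], 2],
  [[0, 0, 0], [0, 0, 0], 2],
])

```text
clock: 19.3
tcp_pos: [0.6038, 0.1198, 0.2178]
orientation: [-0.393, -0.588, -0.393, 0.588]
wrist_force: [-0.4, -0.6, -3.7]
finger_gap: 0.031
```

```bash
python3 - <<'E'
from h import *
im,C,s=snap('wrist','w14');mv([.6031,.1207,.18],-22.4);snap('scene','s14');snap('side','d14')
im=cv2.imread('pics/s14.png');cv2.imwrite('pics/s14z.png',cv2.resize(im[120:260,240:420],None,fx=4,fy=4,interpolation=cv2.INTER_CUBIC))
E
```

```text
t 19.35 tcp [0.6038 0.1198 0.2178] yaw_y -22.43 gap 0.0307 F [ 0.2 -0.3 -4. ] j5 [ 0.07  0.4   0.13  1.31 -0.    2.03]
 turn [-0.03  0.   -0.  ] shift before-turn axes cm [ 3.78 -0.1  -0.05] after-turn axes [ 3.78 -0.1  -0.05]
```

View pics/s14z.png

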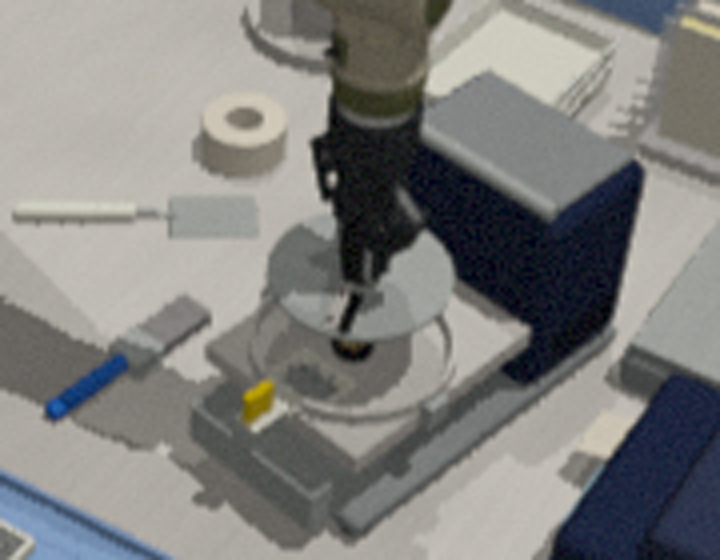

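View pics/d14.png

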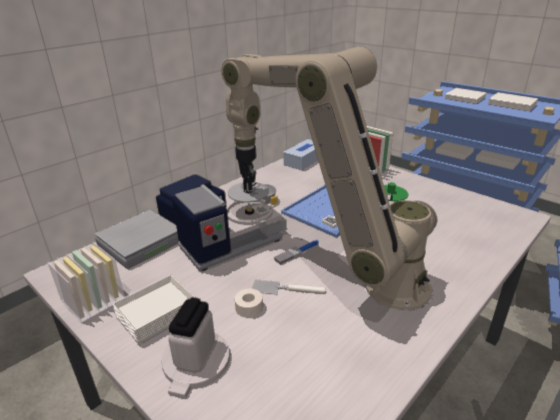

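Request:
step_arm([
  [[0, 0, 0], [0.5, -0.1, -0.05], 2],
  [[0, 0, 0], [1, 0, 0], 2],
  [[0, 0, 0], [1, 0, 0], 2],
  [[0, 0, 0], [0.8, 0, 0], 2],
  [[0, 0, 0], [0.6, 0, 0], 2],
  [[0, 0, 0], [0.5, 0, 0], 2],
  [[0, 0, 0], [0.5, 0, 0], 2],
  [[0, 0, 0], [0.4, 0, 0], 2],
  [[0, 0, 0], [0, 0, 0], 2],
  [[0, 0, 0], [0, 0, 0], 2],
])

```text
clock: 20.45
tcp_pos: [0.6032, 0.1207, 0.1649]
orientation: [0.393, 0.588, 0.393, -0.588]
wrist_force: [0.2, -0.0, -3.1]
finger_gap: 0.0307
```

```bash
python3 - <<'E'
from h import *
mv([.6031,.1207,.1558],-22.4);print(get_state()['ft_torque'].round(2))
E
```

```text
t 20.45 tcp [0.6032 0.1207 0.1649] yaw_y -22.44 gap 0.0307 F [ 0.2 -0.  -3.1] j5 [ 0.07  0.42  0.03  1.19 -0.    2.03]
 turn [-0.04  0.   -0.01] shift before-turn axes cm [ 0.91 -0.01  0.  ] after-turn axes [ 0.91 -0.01  0.  ]
[-0.01 -0.02 -0.01]
```

No contact on the nose; continue to just past the spline tops.

Request:
step_arm([
  [[0, 0, 0], [0.3, 0, 0], 2],
  [[0, 0, 0], [0.3, 0, 0], 2],
  [[0, 0, 0], [0.2, 0, 0], 2],
  [[0, 0, 0], [0.1, 0, 0], 2],
  [[0, 0, 0], [0.1, 0, 0], 2],
  [[0, 0, 0], [0.1, 0, 0], 2],
  [[0, 0, 0], [0.1, 0, 0], 2],
  [[0, 0, 0], [0.1, 0, 0], 2],
  [[0, 0, 0], [0, 0, 0], 2],
  [[0, 0, 0], [0, 0, 0], 2],
])

```text
clock: 21.45
tcp_pos: [0.6031, 0.1207, 0.1517]
orientation: [-0.393, -0.588, -0.393, 0.588]
wrist_force: [-0.5, 0.2, -4.3]
finger_gap: 0.0309
```

```bash
python3 - <<'E'
from h import *
mv([.6031,.1207,.1398],-22.4);print(get_state()['ft_torque'].round(2))
E
```

```text
t 21.45 tcp [0.6031 0.1207 0.1517] yaw_y -22.43 gap 0.0309 F [-0.5  0.2 -4.3] j5 [ 0.07  0.42  0.01  1.16 -0.    2.03]
 turn [-0.03  0.01  0.  ] shift before-turn axes cm [ 1.19  0.   -0.  ] after-turn axes [ 1.19  0.   -0.  ]
[0.03 0.05 0.03]
```

Request:
step_arm([
  [[0, 0, 0], [0.2, 0, 0], 2],
  [[0, 0, 0], [0.2, 0, 0], 2],
  [[0, 0, 0], [0.2, 0, 0], 2],
  [[0, 0, 0], [0.2, 0, 0], 2],
  [[0, 0, 0], [0.2, 0, 0], 2],
  [[0, 0, 0], [0.1, 0, 0], 2],
  [[0, 0, 0], [0.1, 0, 0], 2],
  [[0, 0, 0], [0.1, 0, 0], 2],
  [[0, 0, 0], [0, 0, 0], 2],
  [[0, 0, 0], [0, 0, 0], 2],
])

```text
clock: 22.45
tcp_pos: [0.6031, 0.1207, 0.1394]
orientation: [0.393, 0.588, 0.393, -0.588]
wrist_force: [-2.8, -1.9, 2.3]
finger_gap: 0.0306
```

```bash
python3 - <<'E'
from h import *
mv([.6031,.1207,.1338],-22.4);print(get_state()['ft_torque'].round(2))
E
```

```text
t 22.45 tcp [0.6031 0.1207 0.1394] yaw_y -22.43 gap 0.0306 F [-2.8 -1.9  2.3] j5 [ 0.07  0.43 -0.01  1.13 -0.    2.03]
 turn [-0.03 -0.01 -0.03] shift before-turn axes cm [ 0.56 -0.    0.  ] after-turn axes [ 0.56 -0.    0.  ]
[-0.08  0.53 -0.03]
```

Request:
step_arm([
  [[0, 0, 0], [0.1, 0, 0], 2],
  [[0, 0, 0], [0.1, 0, 0], 2],
  [[0, 0, 0], [0.1, 0, 0], 2],
  [[0, 0, 0], [0.1, 0, 0], 2],
  [[0, 0, 0], [0.1, 0, 0], 2],
  [[0, 0, 0], [0.05, 0, 0], 2],
  [[0, 0, 0], [0, 0, 0], 2],
  [[0, 0, 0], [0, 0, 0], 2],
  [[0, 0, 0], [0, 0, 0], 2],
  [[0, 0, 0], [0, 0, 0], 2],
])

```text
clock: 23.45
tcp_pos: [0.6031, 0.1207, 0.134]
orientation: [0.393, 0.588, 0.393, -0.588]
wrist_force: [-5.0, -1.0, 7.1]
finger_gap: 0.0311
```

```bash
python3 - <<'E'
from h import *
mv([.6031,.1207,.1338],-22.4);print(get_state()['ft_torque'].round(2));snap('wrist','w15');snap('scene','s15')
im=cv2.imread('pics/s15.png');cv2.imwrite('pics/s15z.png',cv2.resize(im[120:260,240:420],None,fx=4,fy=4,interpolation=cv2.INTER_CUBIC))
E
```

```text
t 23.45 tcp [0.6031 0.1207 0.134 ] yaw_y -22.43 gap 0.0311 F [-5.  -1.   7.1] j5 [ 0.07  0.43 -0.02  1.12 -0.    2.03]
 turn [-0.03 -0.01 -0.03] shift before-turn axes cm [ 0.02 -0.    0.  ] after-turn axes [ 0.02 -0.    0.  ]
[-0.09  0.97 -0.02]
```

View pics/s15z.png

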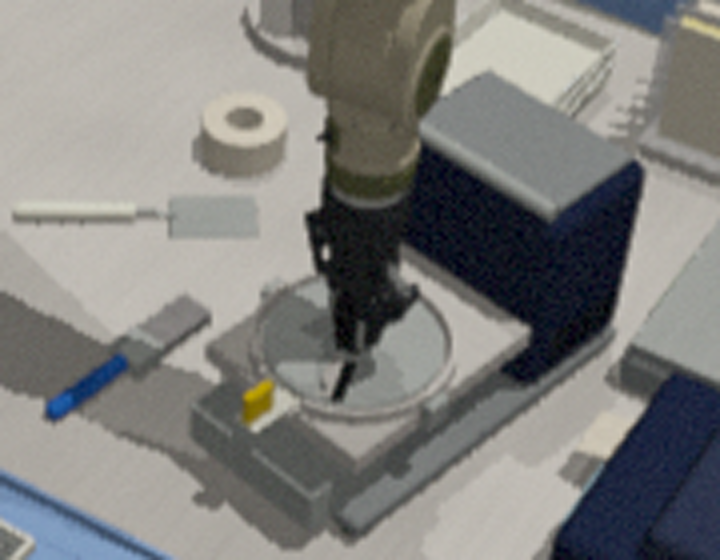

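View pics/w15.png

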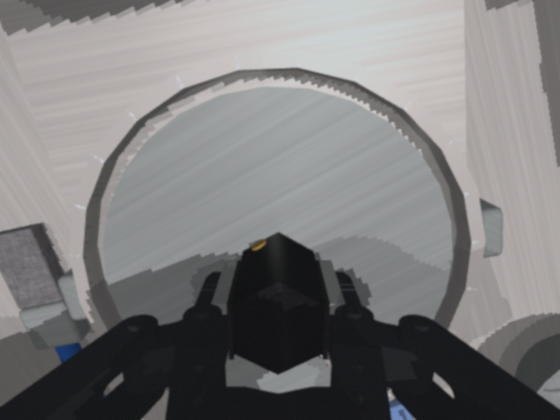

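Request:
step_arm([
  [[0, 0, 0], [0.05, 0, 0], 2],
  [[0, 0, 0], [0, 0, 0], 2],
  [[0, 0, 0], [0, 0, 0], 2],
  [[0, 0, 0], [0, 0, 0], 2],
  [[0, 0, 0], [0, 0, 0], 2],
  [[0, 0, 0], [0, 0, 0], 2],
  [[0, 0, 0], [0, 0, 0], 2],
  [[0, 0, 0], [0, 0, 0], 2],
  [[0, 0, 0], [0, 0, 0], 2],
  [[0, 0, 0], [0, 0, 0], 2],
])

```text
clock: 24.55
tcp_pos: [0.6031, 0.1207, 0.1337]
orientation: [0.393, 0.588, 0.393, -0.588]
wrist_force: [-5.3, -0.3, 7.9]
finger_gap: 0.0312
```

```bash
python3 - <<'E'
from h import *
from scipy.optimize import least_squares
mv([.6031,.1207,.1338],-22.4);snap('wrist','w16');im,C=load('w16')
for a in('w15','w16','w13'):
    i=cv2.imread(f'pics/{a}.png');print(a,i[60:120,279].astype(int).sum(1)[::3].tolist())
E
```

```text
t 24.55 tcp [0.6031 0.1207 0.1337] yaw_y -22.43 gap 0.0312 F [-5.3 -0.3  7.9] j5 [ 0.07  0.43 -0.02  1.12 -0.    2.03]
 turn [-0.03 -0.01 -0.04] shift before-turn axes cm [-0.01 -0.   -0.  ] after-turn axes [-0.01 -0.   -0.  ]
w15 [613, 611, 611, 273, 296, 357, 485, 594, 609, 531, 495, 499, 494, 485, 483, 488, 487, 496, 490, 496]
w16 [611, 611, 610, 273, 299, 357, 519, 596, 610, 531, 496, 499, 495, 485, 483, 487, 487, 496, 490, 498]
w13 [490, 490, 492, 488, 489, 489, 490, 489, 490, 520, 531, 537, 531, 523, 521, 524, 523, 534, 527, 534]
```

View pics/w16.png

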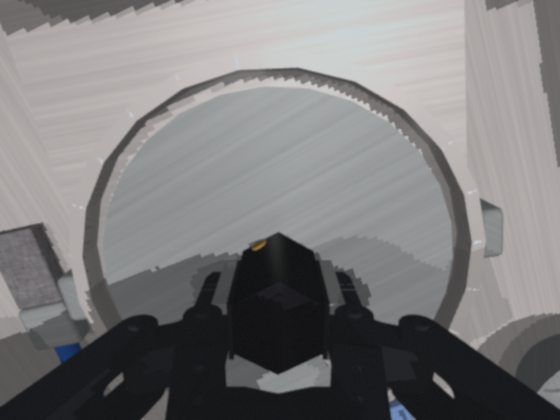

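```bash
python3 - <<'E'
from h import *
print(hand_in());mv([.6031,.1207,.1338],-22.4)
E
```

```text
the job is handed in; nothing more can be done
None
the job is handed in; nothing more can be done
```

The machine is set up. The wide grid is in its pocket with the yellow tab out through the notch, and the disc is meshed on the spindle. The arm still grips the hub and holds it pressed down. I handed in at about 24.6 s, and no verdict is reported.

- **Grid:** it was lowered until light contact (about 6 N) at the expected seat height. After I opened the fingers, the pictures showed it level, square and centred in the pocket.
- **Disc:** I gripped the steel disc by two flats of its black hub and turned it 9° to sit between the splines. It passed the spline tops without any force. The seat ring began to yield at the expected height.
- **Last readings:** the tool was 6 mm below first ring contact. The downward push was about 11.5 N beyond the disc's weight, so the ring should be about 5.5–6 mm down. I worked this out from height and force, because the ring itself can't be seen under the disc. The last wrist picture showed no slip of the hub in the grip, and the disc looked level.
- **Disagreements:** a side force of about 5 N on the wrist remained at the end. The overview camera's first estimate of the spindle position was 4–6 mm off the wrist camera's. I used the wrist value, which matched the pocket measurement.
- **Other things on the bench:** I didn't touch the fine grid, the bowl, the bottle or anything else there.

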